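# Clear the stain-removal bench of a laundry

## Task

Clear the stain-removal bench: stand the two round squeeze bottles side by side in the short black plastic tray and the two flat solvent tins end to end in the narrow steel tray, and lay the small tamping brush flat in the wooden tray, lengthwise. Every piece must sit fully down on the floor of its tray; never let a bottle or tin tip over, and leave the glass jar standing where it is.

Things in the scene. Friction and masses are not known exactly. Their poses are not given: they have to be found in the camera images.
- bottle_a: A white plastic squeeze bottle with a small grey dripper nozzle, standing: round body 42 mm in diameter with straight sides up to 78 mm, sloping shoulder, nozzle tip at 105 mm, about 0.12 kg. Origin at the centre of its underside, z up; its yaw means nothing. The two bottles are alike, and either may take either half of the tray.
- bottle_b: A second white plastic squeeze bottle with a small grey dripper nozzle, standing: round body 42 mm in diameter with straight sides up to 78 mm, sloping shoulder, nozzle tip at 105 mm, about 0.12 kg. Origin at the centre of its underside, z up; its yaw means nothing. The two bottles are alike, and either may take either half of the tray.
- tin_a: A flat bare-metal solvent tin with a dark screw cap, standing: 36 mm thick (its x) by 62 mm wide (its y), straight sides up to 84 mm, cap to 100 mm, 14 mm off the middle towards its +y, about 0.2 kg. Origin at the centre of its underside, z up. Take it across the 36 mm. The two tins are alike, and either may take either half of the tray.
- tin_b: A second flat bare-metal solvent tin with a dark screw cap, standing: 36 mm thick (its x) by 62 mm wide (its y), straight sides up to 84 mm, cap to 100 mm, 14 mm off the middle towards its +y, about 0.2 kg. Origin at the centre of its underside, z up. Take it across the 36 mm. The two tins are alike, and either may take either half of the tray.
- brush: Tamping brush, pale wood, dark bristles, lying on its side: 140 mm long (its x, -70 to +70), 20 mm high. Straight handle 18 mm wide from x = -70 to +28, then a head 20 mm wide with bristles pointing level to its +y, out to y = 32. Origin under the handle's middle line, halfway along the brush, z up. 0.06 kg, balanced near x = +7. Grip across the handle near the origin. Either way round will do.
- bottle_tray: Short black plastic tray, the home of the two bottles: open on top, outside 78 mm (its x) by 138 mm (its y), walls 4 mm thick and 20 mm high, floor 4 mm thick, so inside 70 by 130 mm: the bottles stand side by side along y, about 32 mm either side of its middle. Fixed to the bench. Origin at the centre of its underside, z up.
- tin_tray: Narrow bare-steel tray with a rolled rim, the home of the two tins: open on top, outside 68 mm (its x) by 176 mm (its y), walls 4 mm thick and 22 mm high at the rim, floor 4 mm thick, so inside 60 by 168 mm: the tins stand end to end, wide side along the tray's y, about 42 mm either side of its middle; crosswise they do not fit. Fixed to the bench. Origin at the centre of its underside, z up.
- brush_tray: Large shallow brown wooden tray, the home of the brush: open on top, outside 98 mm (its x) by 198 mm (its y), walls 4 mm thick and 14 mm high, floor 4 mm thick, so inside 90 by 190 mm: the brush lies along the tray's y. Fixed to the bench. Origin at the centre of its underside, z up.
- jar: Closed glass jar with a steel lid, 56 mm in diameter, 70 mm high, standing among the things to be cleared; it stays where it is. Origin at the centre of its underside, z up.

How it is judged:
At the end, for the whole second after the job is handed in: Bottles upright (0.12 rad) in the black tray, tins upright (0.12 rad) in the steel tray, undersides under 10 mm above the tray's; brush level (0.06 rad) in the wooden tray, underside under 9 mm, middle within 45 mm across and 65 mm along of the tray's middle; all at rest (x of bottle_a in the frame of bottle_tray between -0.025 and 0.025 m and y of bottle_a in the frame of bottle_tray between -0.055 and 0.055 m and z of bottle_a in the frame of bottle_tray between 0 and 0.01 m and angle between each of bottle_a, tin_a, bottle_b, tin_b's own z axis and vertical below 0.12 rad and linear speed of each of bottle_a, tin_a, bottle_b, tin_b, brush below 0.02 m/s and angular speed of each of bottle_a, tin_a, bottle_b, tin_b, brush below 0.3 rad/s and x of tin_a in the frame of tin_tray between -0.025 and 0.025 m and y of tin_a in the frame of tin_tray between -0.07 and 0.07 m and z of tin_a in the frame of tin_tray between 0 and 0.01 m and x of bottle_b in the frame of bottle_tray between -0.025 and 0.025 m and y of bottle_b in the frame of bottle_tray between -0.055 and 0.055 m and z of bottle_b in the frame of bottle_tray between 0 and 0.01 m and x of tin_b in the frame of tin_tray between -0.025 and 0.025 m and y of tin_b in the frame of tin_tray between -0.07 and 0.07 m and z of tin_b in the frame of tin_tray between 0 and 0.01 m and x of brush in the frame of brush_tray between -0.045 and 0.045 m and y of brush in the frame of brush_tray between -0.065 and 0.065 m and z of brush in the frame of brush_tray between 0 and 0.009 m and angle between brush's own z axis and vertical below 0.06 rad); the robot touches nothing.
It fails at once if a bottle or tin tips over (leans more than 0.7 rad) (angle between any of bottle_a, bottle_b, tin_a, tin_b's own z axis and vertical above 0.7 rad).
It fails at once if the glass jar is pushed more than 25 mm or leans more than 0.4 rad (distance of jar from where it was at the start of the episode above 0.025 m or angle between jar's own z axis and vertical above 0.4 rad).
It also fails if it takes over 115 s, if anything falls off the work surface, if the arm or the gripper's body presses on something with over 40 N, if the wrist force passes 120 N, or if a joint passes its speed limit or range.

## Robot

A 6-joint arm with a two-finger parallel gripper is mounted at the origin on the work surface. World frame = base frame: x ahead of the robot, y to its left, z up, the work surface at z = 0. Lengths are in m, angles in rad, forces in N, time in s.
With the tool pointing down it reaches from about 0.425 to 0.95 m from the base axis. Payload 3.5 kg.
Tool frame: the origin (TCP) lies midway between the tips of the shut fingers; the grasp point (between the pads) lies 19 mm behind it; z points along the fingers, y is the line along which they close (so a half turn about z gives the same grasp; the last joint's range is limited). The gripper opens to 85 mm and grips with 20 to 120 N. Pads are 22 mm wide; open, the fingers measure 114 mm over their backs; the gripper's body (76 mm by 85 mm) begins 54 mm behind the grasp point. The pads swing forward as they close: fully open they stand 13 mm farther back than shut.
Start: joints at [-1.253, 0.286, 1.577, -0, 1.279, -0.15], TCP at [0.304, -0.602, 0.231] pointing down, gripper open.
Joint ranges: [-2.77, 2.77], [-0.9, 2.22], [0.21, 2.48], [-1.53, 4.67], [0.24, 2.81], [-2.84, 2.84]. Speed limits (rad/s): [2.79, 2.79, 3.14, 3.14, 3.14, 3.14].

## Interface

Orientations are given as a rotation vector (axis times angle).
In Python, from cell import read_state, capture, camera_params, job_done, cut_out gives the robot as it stands.
- The arm moves only by the tool jog_arm, never from a script. Its argument "targets" is a list of rows, each an object of numbers: "x", "y", "z": the shift along the tool's x, y, z in units of 400 mm (1.0 is 400 mm); "rx", "ry", "rz": the turn, a rotation vector about the tool's x, y, z in units of 45 degrees (1.0 is 45 degrees); "claw": the finger opening in mm, from 0 to 85.4. A call has 1 to 8 rows; each row shifts and turns the commanded pose from where the row before left it, along the tool's axes as they then stand; what a row does not reach is not made up. A row lasts 1/12 s, in which the tool goes at most 41.7 mm and 7.16 degrees, less where a joint would pass 70% of its speed; a pose out of reach is approached as far as the arm can. A call with a number of a shift or a turn outside -1 to 1 is refused whole. A call with a gripper value outside its range is refused whole. The fingers move at their own pace and stop on an object; "grip_force" is the grip in N (left out, the last holds). Time passes only in rows, so rows that do not move let the fingers close. It gives the time, the measured TCP pose, the force, the opening and the grip force at its end, in the units of the state.
- read_state(): the state, without advancing time (a new reading comes with each control period).
- capture(name): name is "scene" or "top"; returns the picture (480x640x3 uint8, red, green, blue); there is no depth.
- camera_params(name): a dict with "mtx" (3x3 intrinsics, pixels), "rvec" (rotation vector, rad) and "tvec" (3), from world to camera coordinates, as OpenCV has them. Camera axes: x right, y down, z forward; pixel columns grow to the right and rows downward; lengths in m; the calibration is good to about 2 mm. A picture is of the moment at which its call begins. camera_params takes no time and is no camera call.
- job_done(): hands the job in; it is judged then, once.
Trained networks look in the newest picture that a camera, given by its name, has taken for a name from the list of things; names that differ only in an ending like _2 or _b are one class to them, and where a whole thing is asked for, a point or a joint stands for the part that bears it (a point fixed in the world has none). Each returns a list of dicts, best first, with "conf" (0 to 1); they miss things now and then, are a little off and sometimes report something else, mostly with a low value. They report only what shows in the picture. A call takes as long as a camera call.
- cut_out(camera, target): "pixels" (480x640 bool, what is visible of it) and "box" ([left, top, right, bottom] in pixels, round what is visible of it).
The state is a dict: "t": time; "joint_positions": joint angles; "joint_velocities": joint speeds; "effort": joint torques, N m; "ee_pos": TCP position; "eef_rot": TCP orientation; "contact_force": force on the tool from outside, world axes, zero at the start; "ft_torque": the same for the moment, N m; "opening": opening from 0.0 (shut) to 1.0 (fully open); "finger_force": force on a finger pad.
Only numpy, scipy, OpenCV 4.12 (cv2) and the standard library are available. Lean on these libraries where they do the work, as an engineer would, in place of code of your own. Each camera call takes 0.05 s, during which the arm holds its last target. There are 200 camera calls.

## Working session

There is one attempt and no reset: what is moved stays moved. The work goes in short steps, Python scripts to look and compute and a tool call to move; the robot and the scene stay as the last step left them, time stands still between calls to the robot, and variables do not carry over. Pictures are saved under pics/ and viewed, at most 14 in all, crops included, and the job is handed in when it is done.

Besides the shell and the picture viewer there is one more tool, called as a command line: name --argument value ..., lists and objects as JSON in quotes. jog_arm: Moves the arm, as the interface text tells. Its arguments: {"type":"object","properties":{"targets":{"type":"array"},"grip_force":{"type":"number"}},"required":["targets"]}

```bash
ls; mkdir -p pics
python3 - <<'E'
from cell import *
import cv2,numpy as np
for n in("scene","top"):
    im=capture(n); cv2.imwrite(f"pics/{n}0.png",im[:,:,::-1]); p=camera_params(n)
    R=cv2.Rodrigues(np.array(p["rvec"],float))[0]; print(n,np.round(p["mtx"],1).tolist(),"C",-R.T@np.array(p["tvec"]).ravel(),"z",R[2])
s=read_state(); print(s)
E
```

```text
pics
scene [[499.9, 0.0, 319.9], [0.0, 499.9, 240.4], [0.0, 0.0, 1.0]] C [ 0.81188467 -0.50332343  0.72917657] z [-0.35084587  0.5498729  -0.75798876]
top [[562.7, 0.0, 324.5], [0.0, 562.7, 242.8], [0.0, 0.0, 1.0]] C [0.38653396 0.00870826 1.03582937] z [ 0.12163883 -0.01067695 -0.992517  ]
{'t': 0.1, 'joint_positions': array([-1.25298654e+00,  2.87110034e-01,  1.57803994e+00,  6.69028599e-06,
        1.27858904e+00, -1.50041130e-01]), 'joint_velocities': array([-0.00096059, -0.00204035, -0.00507031,  0.00018804, -0.00079822,
        0.00027198]), 'effort': array([ 1.00863021e-03, -4.07297623e+01, -2.93699276e+01, -1.33323965e-04,
        3.43760992e-03, -4.84711961e-06]), 'ee_pos': array([ 0.30421941, -0.60189154,  0.23005846]), 'eef_rot': array([-3.05394778e+00, -7.27715548e-01,  2.72273788e-04]), 'contact_force': array([-0.1288858 ,  0.8808817 , -0.49483788]), 'ft_torque': array([0.0662231 , 0.00137018, 0.01664853]), 'finger_force': 0.0, 'opening': 1.0003630979210592}
```

View pics/scene0.png

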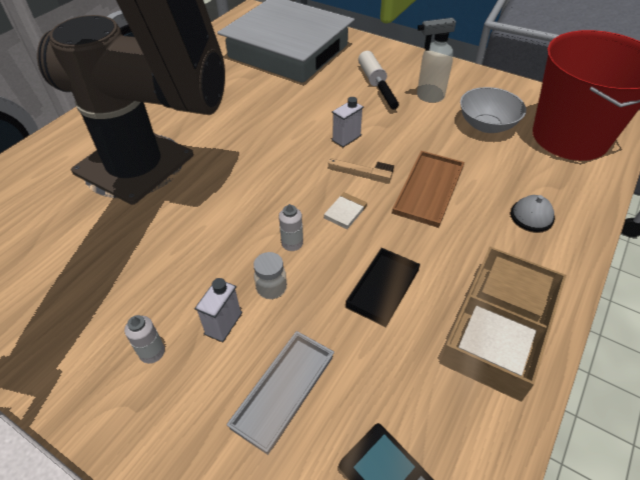

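View pics/top0.png

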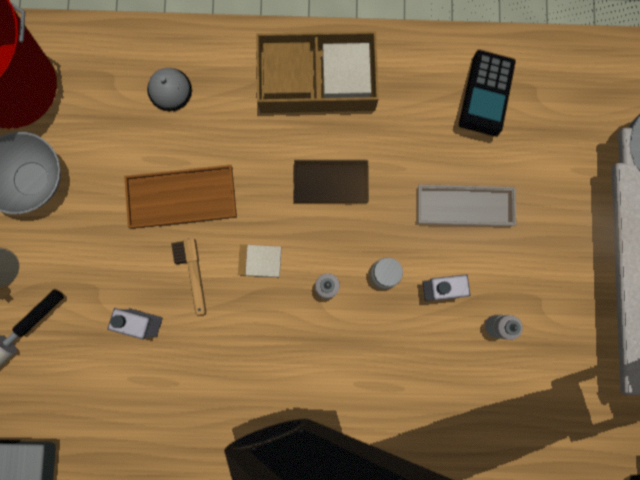

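Both pictures show everything in clear view. In the top view the bottles are at (327,287) and (505,327), the tins at (445,288) and (134,323), and the jar at (386,274). The brush is at (193,278), and the trays are wood (181,197), black (331,182) and steel (466,206). I'll fit the models to the network masks in both views.

```bash
cat > h.py <<'E'
from cell import *
import cv2,numpy as np
from scipy.optimize import minimize
P={n:camera_params(n) for n in("scene","top")}
def proj(n,X):
    p=P[n]; return cv2.projectPoints(np.asarray(X,float).reshape(-1,3),np.array(p["rvec"],float),np.array(p["tvec"],float),np.array(p["mtx"],float),None)[0][:,0]
def back(n,uv,z):
    p=P[n];R=cv2.Rodrigues(np.array(p["rvec"],float))[0];C=-R.T@np.array(p["tvec"],float).ravel()
    d=R.T@np.linalg.inv(p["mtx"])@np.array([*uv,1.]); return C+d*(z-C[2])/d[2]
def box(x0,x1,y0,y1,z0,z1): return np.array([[x,y,z] for x in(x0,x1) for y in(y0,y1) for z in(z0,z1)])
A=np.linspace(0,2*np.pi,24)
def cyl(r,z0,z1,cy=0): return np.array([[r*np.cos(a),cy+r*np.sin(a),z] for a in A for z in(z0,z1)])
M={"bottle_a":[np.vstack([cyl(.021,0,.078),cyl(.005,.095,.105)])],
"tin_a":[box(-.018,.018,-.031,.031,0,.084),cyl(.009,.084,.1,.014)],
"brush":[box(-.07,.07,-.009,.009,0,.02),box(.028,.07,-.01,.032,0,.02)],
"bottle_tray":[box(-.039,.039,-.069,.069,0,.024 if 0 else .02)],
"tin_tray":[box(-.034,.034,-.088,.088,0,.022)],
"brush_tray":[box(-.049,.049,-.099,.099,0,.014)],
"jar":[cyl(.028,0,.07)]}
S=3
def rast(n,parts,q):
    x,y,z,w=q; c,s=np.cos(w),np.sin(w); im=np.zeros((480*S,640*S),np.uint8)
    for p in parts:
        X=p@np.array([[c,-s,0],[s,c,0],[0,0,1]]).T+[x,y,z]
        cv2.fillConvexPoly(im,cv2.convexHull(((proj(n,X)+.5)*S-.5).round().astype(np.int32)),1)
    return im>0
def fit(name,masks,yaws,q0=None):
    """masks {cam:mask}; fits x,y,z,yaw to silhouettes"""
    big={n:cv2.resize(m.astype(np.uint8),None,fx=S,fy=S,interpolation=cv2.INTER_NEAREST)>0 for n,m in masks.items()}
    def loss(v):
        L=0
        for n,m in big.items():
            r=rast(n,M[name],[v[0]/100,v[1]/100,v[2]/100,v[3]/4]); L+=1-(r&m).sum()/(r|m).sum()
        return L/len(big)
    h=M[name][0][:,2].max()/2; n=list(masks)[0]
    ys,xs=np.nonzero(masks[n]); b=back(n,(xs.mean(),ys.mean()),h)
    best=None
    for w in yaws:
        v0=np.array([b[0]*100,b[1]*100,0,w*4])
        r=minimize(loss,v0,method="Nelder-Mead",options=dict(initial_simplex=np.vstack([v0]+[v0+d for d in np.diag([1.5,1.5,1,1.])]),xatol=.01,fatol=1e-4,maxiter=200))
        if best is None or r.fun<best.fun:best=r
    v=best.x; return np.array([v[0]/100,v[1]/100,v[2]/100,v[3]/4]),best.fun
def dets(n,name,mc=.4): return [d for d in cut_out(n,name) if d["conf"]>mc]
E
cat > m.py <<'E'
from h import *
for n in("scene","top"): capture(n)
Y=np.pi/8
for name,k in(("bottle_a",1),("tin_a",16),("brush",16),("bottle_tray",4),("tin_tray",8),("brush_tray",8),("jar",1)):
    D={n:dets(n,name) for n in("scene","top")}
    print(name,{n:[(round(d["conf"],2),[int(b) for b in d["box"]]) for d in v] for n,v in D.items()})
    for d in D["top"]:
        yaws=[0] if k==1 else (np.arange(8)*np.pi/4 if k==16 else np.arange(4)*np.pi/4)
        q,f=fit(name,{"top":d["pixels"]},yaws)
        # match in scene by reprojection overlap
        best=max(D["scene"],key=lambda e:(rast("scene",M[name],q)[1::S,1::S]&e["pixels"]).sum(),default=None)
        if best is None: print("  top only",q.round(4),round(f,3)); continue
        q,f=fit(name,{"top":d["pixels"],"scene":best["pixels"]},yaws)
        print("  ",q[:3].round(4),"yaw",round(q[3],3),"loss",round(f,3),"r",round(np.hypot(*q[:2]),3))
E
time python3 m.py
```

```text
bottle_a {'scene': [(0.84, [280, 204, 302, 251])], 'top': [(0.95, [486, 316, 521, 337]), (0.93, [317, 272, 338, 302])]}
   [ 0.3689 -0.3262 -0.0217] yaw 0.535 loss 0.519 r 0.492
   [ 0.4321 -0.0077 -0.0007] yaw 0.115 loss 0.072 r 0.432
tin_a {'scene': [(0.91, [328, 99, 361, 146]), (0.76, [198, 277, 243, 340])], 'top': [(0.92, [425, 275, 476, 298]), (0.7, [108, 307, 161, 337])]}
   [ 0.4342 -0.2173  0.0011] yaw 3.269 loss 0.083 r 0.486
   [0.3603 0.323  0.0023] yaw -0.161 loss 0.068 r 0.484
brush {'scene': [], 'top': [(0.67, [169, 238, 205, 314])]}
  top only [0.4454 0.2305 0.0033 0.2098] 0.082
bottle_tray {'scene': [(0.7, [345, 248, 421, 325])], 'top': [(0.9, [294, 160, 369, 199])]}
   [ 6.284e-01 -1.110e-02 -4.000e-04] yaw 3.16 loss 0.022 r 0.629
tin_tray {'scene': [(0.58, [225, 331, 336, 452])], 'top': [(0.83, [415, 185, 514, 224])]}
   [ 0.5892 -0.2626  0.0036] yaw -0.002 loss 0.027 r 0.645
brush_tray {'scene': [(0.7, [386, 150, 463, 229])], 'top': []}
jar {'scene': [(0.79, [251, 250, 287, 297])], 'top': [(0.58, [367, 256, 403, 291])]}
   [ 0.457  -0.1115 -0.0062] yaw 0.37 loss 0.118 r 0.47
real	1m13.083s
user	0m58.188s
sys	0m9.918s
```

```bash
cat > m2.py <<'E'
from h import *
for name,yaws in(("bottle_a",[0]),("brush",np.arange(8)*np.pi/4),("brush_tray",[0,.3,-.3])):
    D={"scene":[],"top":[]}
    for t in range(3):
        for n in D:
            capture(n)
            for d in dets(n,name,.3):
                if all((d["pixels"]&e["pixels"]).sum()<50 for e in D[n]): D[n].append(d)
    print(name,{n:[(round(d["conf"],2),[int(b) for b in d["box"]]) for d in v] for n,v in D.items()})
    for d in D["top"]:
        q,f=fit(name,{"top":d["pixels"]},yaws)
        c=proj("scene",[[*q[:2],.04 if name=="bottle_a" else .01]])[0]
        e=min(D["scene"],key=lambda e:np.hypot(*(np.array([(e["box"][0]+e["box"][2])/2,(e["box"][1]+e["box"][3])/2])-c)),default=None)
        print("  top",q.round(4),round(f,3),"scene px",c.round())
        if e is not None:
            q,f=fit(name,{"top":d["pixels"],"scene":e["pixels"]},yaws); print("  both",e["box"],q.round(4),round(f,3))
E
python3 m2.py
```

```text
bottle_a {'scene': [(0.96, [124, 315, 165, 362]), (0.95, [278, 202, 301, 252])], 'top': [(0.76, [488, 315, 523, 339]), (0.69, [315, 272, 340, 299])]}
  top [ 0.3688 -0.3232 -0.014   0.0683] 0.041 scene px [143. 341.]
  both [124.1, 315.5, 165.9, 362.9] [ 0.3688 -0.3193 -0.0007  0.0879] 0.055
  top [ 0.4319 -0.0076  0.0044  0.1896] 0.038 scene px [291. 229.]
  both [278.8, 202.4, 301.3, 252.9] [ 0.432  -0.008   0.0011  0.0641] 0.054
brush {'scene': [(0.65, [329, 160, 390, 183])], 'top': [(0.92, [170, 239, 204, 314]), (0.73, [424, 274, 472, 298])]}
  top [ 0.4465  0.2357 -0.0183  6.4775] 0.068 scene px [360. 169.]
  both [329.0, 160.5, 390.4, 183.6] [ 4.4540e-01  2.3210e-01 -1.3000e-03  6.4857e+00] 0.123
  top [ 0.4263 -0.2025 -0.0313  4.7863] 0.453 scene px [224. 312.]
  both [329.0, 160.5, 390.4, 183.6] [ 0.4263 -0.2025 -0.0313  4.7863] 0.726
brush_tray {'scene': [(0.82, [388, 151, 458, 229])], 'top': [(0.68, [121, 166, 232, 229])]}
  top [ 0.5967  0.2719 -0.0164  0.1318] 0.027 scene px [432. 185.]
  both [388.2, 151.1, 458.6, 229.1] [ 0.5923  0.2671 -0.0007  0.1454] 0.036
```

```bash
cat > plan.py <<'E'
import numpy as np,json,sys
from scipy.spatial.transform import Rotation as Ro
def plan(pose,wps,smax=.038,tmax=6.8,start=None):
    """pose x,y,z,psi ; wps list of x,y,z,psi ; tool pointing down; prints rows"""
    p=np.array(pose,float)
    for w in wps:
        w=np.array(w,float); slow=w[4] if len(w)>4 else 1; w=w[:4]
        n=max(1,int(np.ceil(max(np.linalg.norm(w[:3]-p[:3])/(smax*slow),abs(np.degrees(w[3]-p[3]))/tmax)-1e-6))); p0=p.copy(); rows=[]
        for i in range(1,n+1):
            t=p0+(w-p0)*i/n; d=t-p; c,s=np.cos(p[3]),np.sin(p[3])
            r=np.round([(c*d[0]+s*d[1])/.4,(s*d[0]-c*d[1])/.4,-d[2]/.4,-np.degrees(d[3])/45],3); rows.append(r)
            a=r*[.4,.4,.4,np.pi/4]; p=p+[c*a[0]+s*a[1],s*a[0]-c*a[1],-a[2],-a[3]]
        print("->",w.round(4)); print("\n".join(str([float(x) for x in r]) for r in rows))
def pose():
    from cell import read_state
    s=read_state(); R=Ro.from_rotvec(s["eef_rot"]).as_matrix(); x=R[:,0]
    print("pose",s["ee_pos"].round(4),"psi",round(np.arctan2(x[1],x[0]),4),"tilt",R[:2,2].round(4),"F",s["contact_force"].round(1),"op",round(s["opening"]*85.4,1),"t",round(s["t"],2))
    return [*s["ee_pos"],np.arctan2(x[1],x[0])]
E
python3 -c "
from plan import *
plan(pose(),[(.3688,-.3193,.17,1.571),(.3688,-.3193,.042,1.571)])"
```

```text
pose [ 0.3044 -0.6025  0.2313] psi 0.4678 tilt [-0. -0.] F [0.3 0.3 0.4] op 85.5 t 2.7
-> [ 0.3688 -0.3193  0.17    1.571 ]
[0.046, -0.056, 0.015, -0.14]
[0.052, -0.05, 0.016, -0.141]
[0.058, -0.045, 0.015, -0.14]
[0.062, -0.038, 0.015, -0.141]
[0.066, -0.03, 0.016, -0.14]
[0.068, -0.024, 0.015, -0.141]
[0.071, -0.016, 0.015, -0.14]
[0.072, -0.007, 0.016, -0.141]
[0.073, -0.0, 0.015, -0.14]
[0.072, 0.008, 0.015, -0.141]
-> [ 0.3688 -0.3193  0.042   1.571 ]
[0.0, 0.0, 0.08, 0.0]
[0.0, 0.0, 0.08, 0.0]
[0.0, 0.0, 0.08, 0.0]
[0.0, 0.0, 0.08, 0.0]
```

jog_arm --targets '[{"x": 0.046, "y": -0.056, "z": 0.015, "rz": -0.14, "claw": 85}, {"x": 0.052, "y": -0.05, "z": 0.016, "rz": -0.141}, {"x": 0.058, "y": -0.045, "z": 0.015, "rz": -0.14}, {"x": 0.062, "y": -0.038, "z": 0.015, "rz": -0.141}, {"x": 0.066, "y": -0.03, "z": 0.016, "rz": -0.14}, {"x": 0.068, "y": -0.024, "z": 0.015, "rz": -0.141}, {"x": 0.071, "y": -0.016, "z": 0.015, "rz": -0.14}, {"x": 0.072, "y": -0.007, "z": 0.016, "rz": -0.141}]'

```text
schema error: expected keys x, y, z, rx, ry, rz, claw
```

jog_arm --targets '[{"x": 0.073, "z": 0.015, "rz": -0.14}, {"x": 0.072, "y": 0.008, "z": 0.015, "rz": -0.141}, {"x": 0}, {"x": 0}]'

```text
schema error: expected keys x, y, z, rx, ry, rz, claw
```

jog_arm --targets '[{"x": 0.046, "y": -0.056, "z": 0.015, "rx": 0, "ry": 0, "rz": -0.14, "claw": 85}, {"x": 0.052, "y": -0.05, "z": 0.016, "rx": 0, "ry": 0, "rz": -0.141, "claw": 85}, {"x": 0.058, "y": -0.045, "z": 0.015, "rx": 0, "ry": 0, "rz": -0.14, "claw": 85}, {"x": 0.062, "y": -0.038, "z": 0.015, "rx": 0, "ry": 0, "rz": -0.141, "claw": 85}, {"x": 0.066, "y": -0.03, "z": 0.016, "rx": 0, "ry": 0, "rz": -0.14, "claw": 85}, {"x": 0.068, "y": -0.024, "z": 0.015, "rx": 0, "ry": 0, "rz": -0.141, "claw": 85}, {"x": 0.071, "y": -0.016, "z": 0.015, "rx": 0, "ry": 0, "rz": -0.14, "claw": 85}, {"x": 0.072, "y": -0.007, "z": 0.016, "rx": 0, "ry": 0, "rz": -0.141, "claw": 85}]'

```text
t: 3.37
ee_pos: [0.3561, -0.3748, 0.1821]
eef_rot: [2.447, 1.97, -0.0]
contact_force: [0.0, 0.4, -0.4]
opening: 0.993
finger_force: 0.0
```

jog_arm --targets '[{"x": 0.073, "y": 0, "z": 0.015, "rx": 0, "ry": 0, "rz": -0.14, "claw": 85}, {"x": 0.072, "y": 0.008, "z": 0.015, "rx": 0, "ry": 0, "rz": -0.141, "claw": 85}, {"x": 0, "y": 0, "z": 0, "rx": 0, "ry": 0, "rz": 0, "claw": 85}, {"x": 0, "y": 0, "z": 0, "rx": 0, "ry": 0, "rz": 0, "claw": 85}]'

```text
t: 3.7
ee_pos: [0.3689, -0.3182, 0.1699]
eef_rot: [-2.219, -2.223, 0.0]
contact_force: [-0.1, -0.9, 0.1]
opening: 0.994
finger_force: 0.0
```

```bash
python3 -c "
from plan import *
pose()"
```

```text
pose [ 0.3689 -0.3182  0.1699] psi 1.5726 tilt [-0.0003 -0.    ] F [-0.1 -0.9  0.1] op 84.9 t 3.7
```

jog_arm --targets '[{"x": 0, "y": 0, "z": 0.08, "rx": 0, "ry": 0, "rz": 0, "claw": 85}, {"x": 0, "y": 0, "z": 0.08, "rx": 0, "ry": 0, "rz": 0, "claw": 85}, {"x": 0, "y": 0, "z": 0.08, "rx": 0, "ry": 0, "rz": 0, "claw": 85}, {"x": 0, "y": 0, "z": 0.08, "rx": 0, "ry": 0, "rz": 0, "claw": 85}, {"x": 0, "y": 0, "z": 0, "rx": 0, "ry": 0, "rz": 0, "claw": 60}, {"x": 0, "y": 0, "z": 0, "rx": 0, "ry": 0, "rz": 0, "claw": 50}]' --grip_force 30

```text
t: 4.2
ee_pos: [0.3678, -0.3195, 0.0411]
eef_rot: [-2.22, -2.217, -0.001]
contact_force: [0.3, -0.3, 0.6]
opening: 0.742
finger_force: 0.0
```

jog_arm --targets '[{"x": 0, "y": 0, "z": 0, "rx": 0, "ry": 0, "rz": 0, "claw": 36}, {"x": 0, "y": 0, "z": 0, "rx": 0, "ry": 0, "rz": 0, "claw": 36}, {"x": 0, "y": 0, "z": 0, "rx": 0, "ry": 0, "rz": 0, "claw": 36}, {"x": 0, "y": 0, "z": 0, "rx": 0, "ry": 0, "rz": 0, "claw": 36}, {"x": 0, "y": 0, "z": 0, "rx": 0, "ry": 0, "rz": 0, "claw": 36}, {"x": 0, "y": 0, "z": 0, "rx": 0, "ry": 0, "rz": 0, "claw": 36}]'

```text
t: 4.7
ee_pos: [0.37, -0.3213, 0.0448]
eef_rot: [2.217, 2.218, -0.002]
contact_force: [-1.5, 0.4, 5.5]
opening: 0.484
finger_force: 32.7
```

```bash
python3 -c "
from plan import *
p=pose()
plan(p,[(p[0],p[1],.18,1.571),(.6284,-.0431,.175,1.59),(.6284,-.0431,.048,1.59,.5)])"
```

```text
pose [ 0.37   -0.3213  0.0448] psi 1.5715 tilt [ 0.0029 -0.0048] F [-1.5  0.4  5.5] op 41.4 t 4.7
-> [ 0.37   -0.3213  0.18    1.571 ]
[0.0, 0.0, -0.085, 0.0]
[0.0, 0.0, -0.084, 0.0]
[0.0, 0.0, -0.085, 0.001]
[0.0, 0.0, -0.084, -0.0]
-> [ 0.6284 -0.0431  0.175   1.59  ]
[0.07, 0.065, 0.001, -0.002]
[0.069, 0.064, 0.001, -0.003]
[0.069, 0.065, 0.002, -0.002]
[0.07, 0.065, 0.001, -0.003]
[0.069, 0.065, 0.001, -0.002]
[0.069, 0.066, 0.001, -0.003]
[0.068, 0.065, 0.002, -0.002]
[0.069, 0.065, 0.001, -0.003]
[0.069, 0.066, 0.001, -0.002]
[0.068, 0.066, 0.001, -0.003]
-> [ 0.6284 -0.0431  0.048   1.59  ]
[-0.0, -0.0, 0.045, 0.0]
[-0.0, -0.0, 0.046, 0.0]
[-0.0, -0.0, 0.045, 0.0]
[-0.0, -0.0, 0.046, 0.0]
[-0.0, -0.0, 0.045, 0.0]
[-0.0, -0.0, 0.046, 0.0]
[-0.0, -0.0, 0.045, 0.0]
```

jog_arm --targets '[{"x": 0, "y": 0, "z": -0.04, "rx": 0, "ry": 0, "rz": 0, "claw": 36}, {"x": 0, "y": 0, "z": -0.075, "rx": 0, "ry": 0, "rz": 0, "claw": 36}, {"x": 0, "y": 0, "z": -0.075, "rx": 0, "ry": 0, "rz": 0, "claw": 36}, {"x": 0, "y": 0, "z": -0.075, "rx": 0, "ry": 0, "rz": 0, "claw": 36}, {"x": 0, "y": 0, "z": -0.075, "rx": 0, "ry": 0, "rz": 0, "claw": 36}, {"x": 0, "y": 0, "z": 0, "rx": 0, "ry": 0, "rz": 0, "claw": 36}, {"x": 0, "y": 0, "z": 0, "rx": 0, "ry": 0, "rz": 0, "claw": 36}]'

```text
t: 5.28
ee_pos: [0.3696, -0.3202, 0.1808]
eef_rot: [2.217, 2.218, -0.001]
contact_force: [0.5, -0.8, -1.4]
opening: 0.485
finger_force: 32.3
```

```bash
python3 -c "
from plan import *
from cell import *
import cv2
p=pose(); cv2.imwrite('pics/s1.png',capture('scene')[:,:,::-1])
plan(p,[(.6284,-.0431,.175,1.59),(.6284,-.0431,.051,1.59,.5)])"
```

```text
pose [ 0.3696 -0.3202  0.1808] psi 1.5714 tilt [ 0.0035 -0.0043] F [ 0.5 -0.8 -1.4] op 41.4 t 5.28
-> [ 0.6284 -0.0431  0.175   1.59  ]
[0.069, 0.065, 0.001, -0.002]
[0.069, 0.065, 0.002, -0.003]
[0.069, 0.065, 0.001, -0.002]
[0.069, 0.065, 0.002, -0.002]
[0.069, 0.065, 0.001, -0.003]
[0.069, 0.065, 0.002, -0.002]
[0.068, 0.066, 0.001, -0.003]
[0.068, 0.066, 0.002, -0.002]
[0.069, 0.065, 0.001, -0.002]
[0.068, 0.066, 0.001, -0.003]
-> [ 0.6284 -0.0431  0.051   1.59  ]
[-0.0, 0.0, 0.044, 0.0]
[-0.0, 0.0, 0.045, 0.0]
[-0.0, 0.0, 0.044, 0.0]
[-0.0, 0.0, 0.044, 0.0]
[-0.0, 0.0, 0.045, 0.0]
[-0.0, 0.0, 0.044, 0.0]
[-0.0, 0.0, 0.044, 0.0]
```

View pics/s1.png

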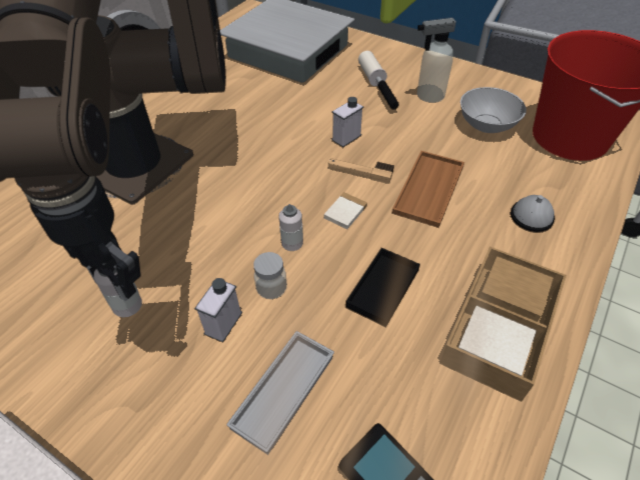

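The bottle hangs upright in the gripper at about (120,295), and nothing else has moved. Next I carry it over.

jog_arm --targets '[{"x": 0.069, "y": 0.065, "z": 0.001, "rx": 0, "ry": 0, "rz": -0.002, "claw": 36}, {"x": 0.069, "y": 0.065, "z": 0.002, "rx": 0, "ry": 0, "rz": -0.003, "claw": 36}, {"x": 0.069, "y": 0.065, "z": 0.001, "rx": 0, "ry": 0, "rz": -0.002, "claw": 36}, {"x": 0.069, "y": 0.065, "z": 0.002, "rx": 0, "ry": 0, "rz": -0.002, "claw": 36}, {"x": 0.069, "y": 0.065, "z": 0.001, "rx": 0, "ry": 0, "rz": -0.003, "claw": 36}, {"x": 0.069, "y": 0.065, "z": 0.002, "rx": 0, "ry": 0, "rz": -0.002, "claw": 36}, {"x": 0.068, "y": 0.066, "z": 0.001, "rx": 0, "ry": 0, "rz": -0.003, "claw": 36}, {"x": 0.068, "y": 0.066, "z": 0.002, "rx": 0, "ry": 0, "rz": -0.002, "claw": 36}]'

```text
t: 6.0
ee_pos: [0.5755, -0.0956, 0.1705]
eef_rot: [-2.201, -2.236, 0.003]
contact_force: [1.1, 0.5, -0.8]
opening: 0.482
finger_force: 32.3
```

jog_arm --targets '[{"x": 0.069, "y": 0.065, "z": 0.001, "rx": 0, "ry": 0, "rz": -0.002, "claw": 36}, {"x": 0.068, "y": 0.066, "z": 0.001, "rx": 0, "ry": 0, "rz": -0.003, "claw": 36}, {"x": 0, "y": 0, "z": 0, "rx": 0, "ry": 0, "rz": 0, "claw": 36}, {"x": 0, "y": 0, "z": 0.06, "rx": 0, "ry": 0, "rz": 0, "claw": 36}, {"x": 0, "y": 0, "z": 0.06, "rx": 0, "ry": 0, "rz": 0, "claw": 36}, {"x": 0, "y": 0, "z": 0.06, "rx": 0, "ry": 0, "rz": 0, "claw": 36}, {"x": 0, "y": 0, "z": 0, "rx": 0, "ry": 0, "rz": 0, "claw": 36}, {"x": 0, "y": 0, "z": 0, "rx": 0, "ry": 0, "rz": 0, "claw": 36}]'

```text
t: 6.67
ee_pos: [0.6247, -0.0417, 0.0968]
eef_rot: [-2.195, -2.238, 0.006]
contact_force: [0.6, -0.4, -1.1]
opening: 0.485
finger_force: 32.3
```

```bash
python3 -c "
from plan import *
p=pose()
plan(p,[(.6284,-.0431,.051,1.59,.5)])"
```

```text
pose [ 0.6247 -0.0417  0.0968] psi 1.59 tilt [-0.0077  0.0018] F [ 0.6 -0.4 -1.1] op 41.5 t 6.67
-> [ 0.6284 -0.0431  0.051   1.59  ]
[-0.001, 0.003, 0.038, 0.0]
[-0.001, 0.003, 0.038, 0.0]
[-0.002, 0.003, 0.038, 0.0]
```

jog_arm --targets '[{"x": -0.001, "y": 0.004, "z": 0.045, "rx": 0, "ry": 0, "rz": 0, "claw": 36}, {"x": -0.001, "y": 0.005, "z": 0.04, "rx": 0, "ry": 0, "rz": 0, "claw": 36}, {"x": 0, "y": 0, "z": 0.02, "rx": 0, "ry": 0, "rz": 0, "claw": 36}, {"x": 0, "y": 0, "z": 0.008, "rx": 0, "ry": 0, "rz": 0, "claw": 36}, {"x": 0, "y": 0, "z": 0, "rx": 0, "ry": 0, "rz": 0, "claw": 36}, {"x": 0, "y": 0, "z": 0, "rx": 0, "ry": 0, "rz": 0, "claw": 36}]'

```text
t: 7.17
ee_pos: [0.6317, -0.0431, 0.0565]
eef_rot: [2.199, 2.242, 0.001]
contact_force: [0.8, -0.2, -2.4]
opening: 0.483
finger_force: 32.3
```

jog_arm --targets '[{"x": 0, "y": 0, "z": 0.005, "rx": 0, "ry": 0, "rz": 0, "claw": 36}, {"x": 0, "y": 0, "z": 0, "rx": 0, "ry": 0, "rz": 0, "claw": 36}, {"x": 0, "y": 0, "z": 0, "rx": 0, "ry": 0, "rz": 0, "claw": 36}]'

```text
t: 7.42
ee_pos: [0.6314, -0.043, 0.054]
eef_rot: [2.199, 2.242, 0.001]
contact_force: [-0.1, 0.1, -1.0]
opening: 0.483
finger_force: 32.3
```

jog_arm --targets '[{"x": 0, "y": 0, "z": 0.005, "rx": 0, "ry": 0, "rz": 0, "claw": 36}, {"x": 0, "y": 0, "z": 0, "rx": 0, "ry": 0, "rz": 0, "claw": 36}, {"x": 0, "y": 0, "z": 0, "rx": 0, "ry": 0, "rz": 0, "claw": 36}]'

```text
t: 7.67
ee_pos: [0.631, -0.0429, 0.0512]
eef_rot: [-2.2, -2.243, 0.0]
contact_force: [0.2, 0.3, -1.7]
opening: 0.482
finger_force: 32.3
```

jog_arm --targets '[{"x": 0, "y": -0.005, "z": 0.004, "rx": 0, "ry": 0, "rz": 0, "claw": 36}, {"x": 0, "y": 0, "z": 0.003, "rx": 0, "ry": 0, "rz": 0, "claw": 36}, {"x": 0, "y": 0, "z": 0, "rx": 0, "ry": 0, "rz": 0, "claw": 36}, {"x": 0, "y": 0, "z": 0, "rx": 0, "ry": 0, "rz": 0, "claw": 36}]'

```text
t: 8.0
ee_pos: [0.629, -0.043, 0.0489]
eef_rot: [-2.2, -2.243, 0.001]
contact_force: [-1.5, -0.4, 2.7]
opening: 0.483
finger_force: 32.7
```

jog_arm --targets '[{"x": 0, "y": 0, "z": 0, "rx": 0, "ry": 0, "rz": 0, "claw": 50}, {"x": 0, "y": 0, "z": 0, "rx": 0, "ry": 0, "rz": 0, "claw": 65}, {"x": 0, "y": 0, "z": 0, "rx": 0, "ry": 0, "rz": 0, "claw": 75}, {"x": 0, "y": 0, "z": -0.04, "rx": 0, "ry": 0, "rz": 0, "claw": 85}, {"x": 0, "y": 0, "z": -0.07, "rx": 0, "ry": 0, "rz": 0, "claw": 85}, {"x": 0, "y": 0, "z": -0.09, "rx": 0, "ry": 0, "rz": 0, "claw": 85}, {"x": 0, "y": 0, "z": -0.09, "rx": 0, "ry": 0, "rz": 0, "claw": 85}, {"x": 0, "y": 0, "z": 0, "rx": 0, "ry": 0, "rz": 0, "claw": 85}]'

```text
t: 8.67
ee_pos: [0.634, -0.044, 0.1741]
eef_rot: [2.19, 2.233, 0.013]
contact_force: [1.2, 0.2, 0.5]
opening: 0.994
finger_force: 0.0
```

```bash
python3 -c "
from plan import *
p=pose()
plan(p,[(.432,-.008,.16,1.571)])"
```

```text
pose [ 0.634  -0.044   0.1741] psi 1.5903 tilt [ 0.0156 -0.0035] F [1.2 0.2 0.5] op 84.9 t 8.67
-> [ 0.432 -0.008  0.16   1.571]
[0.017, -0.084, 0.006, 0.004]
[0.016, -0.084, 0.006, 0.004]
[0.016, -0.084, 0.006, 0.004]
[0.016, -0.084, 0.006, 0.004]
[0.015, -0.084, 0.005, 0.004]
[0.016, -0.084, 0.006, 0.005]
```

jog_arm --targets '[{"x": 0.017, "y": -0.084, "z": 0.006, "rx": 0, "ry": 0, "rz": 0.004, "claw": 85}, {"x": 0.016, "y": -0.084, "z": 0.006, "rx": 0, "ry": 0, "rz": 0.004, "claw": 85}, {"x": 0.016, "y": -0.084, "z": 0.006, "rx": 0, "ry": 0, "rz": 0.004, "claw": 85}, {"x": 0.016, "y": -0.084, "z": 0.006, "rx": 0, "ry": 0, "rz": 0.004, "claw": 85}, {"x": 0.015, "y": -0.084, "z": 0.005, "rx": 0, "ry": 0, "rz": 0.004, "claw": 85}, {"x": 0.016, "y": -0.084, "z": 0.006, "rx": 0, "ry": 0, "rz": 0.005, "claw": 85}, {"x": 0, "y": 0, "z": 0, "rx": 0, "ry": 0, "rz": 0, "claw": 85}, {"x": 0, "y": 0, "z": 0, "rx": 0, "ry": 0, "rz": 0, "claw": 85}]'

```text
t: 9.33
ee_pos: [0.4255, -0.0064, 0.1498]
eef_rot: [-2.222, -2.221, -0.0]
contact_force: [0.6, -0.4, 0.3]
opening: 0.997
finger_force: 0.0
```

```bash
python3 -c "
from plan import *
from cell import *
p=pose(); 
from h import *
for n in('top','scene'):
    capture(n); print(n,[(round(d['conf'],2),[int(b) for b in d['box']]) for d in dets(n,'bottle_a')])
p=pose()
plan(p,[(.432,-.008,.043,1.571)])"
```

```text
pose [ 0.4255 -0.0064  0.1498] psi 1.5707 tilt [0.     0.0001] F [ 0.6 -0.4  0.3] op 85.1 t 9.33
top [(0.87, [338, 165, 363, 193])]
scene [(0.79, [279, 204, 298, 253]), (0.78, [362, 260, 392, 307])]
pose [ 0.4287 -0.0074  0.1514] psi 1.5704 tilt [ 0.002  -0.0005] F [-0.2  0.4 -0.5] op 84.7 t 9.53
-> [ 0.432 -0.008  0.043  1.571]
[-0.001, 0.003, 0.09, -0.0]
[-0.0, 0.002, 0.091, -0.001]
[-0.001, 0.003, 0.09, 0.0]
```

jog_arm --targets '[{"x": -0.001, "y": 0.003, "z": 0.08, "rx": 0, "ry": 0, "rz": 0, "claw": 85}, {"x": 0, "y": 0.003, "z": 0.08, "rx": 0, "ry": 0, "rz": 0, "claw": 85}, {"x": 0, "y": 0.002, "z": 0.08, "rx": 0, "ry": 0, "rz": 0, "claw": 85}, {"x": 0, "y": 0, "z": 0.03, "rx": 0, "ry": 0, "rz": 0, "claw": 85}, {"x": 0, "y": 0, "z": 0, "rx": 0, "ry": 0, "rz": 0, "claw": 85}, {"x": 0, "y": 0, "z": 0, "rx": 0, "ry": 0, "rz": 0, "claw": 70}, {"x": 0, "y": 0, "z": 0, "rx": 0, "ry": 0, "rz": 0, "claw": 60}]'

```text
t: 10.12
ee_pos: [0.4321, -0.0078, 0.0438]
eef_rot: [2.22, 2.22, 0.002]
contact_force: [-0.6, 0.3, 0.7]
opening: 0.743
finger_force: 0.0
```

jog_arm --targets '[{"x": 0, "y": 0, "z": 0, "rx": 0, "ry": 0, "rz": 0, "claw": 50}, {"x": 0, "y": 0, "z": 0, "rx": 0, "ry": 0, "rz": 0, "claw": 36}, {"x": 0, "y": 0, "z": 0, "rx": 0, "ry": 0, "rz": 0, "claw": 36}, {"x": 0, "y": 0, "z": 0, "rx": 0, "ry": 0, "rz": 0, "claw": 36}, {"x": 0, "y": 0, "z": 0, "rx": 0, "ry": 0, "rz": 0, "claw": 36}, {"x": 0, "y": 0, "z": 0, "rx": 0, "ry": 0, "rz": 0, "claw": 36}, {"x": 0, "y": 0, "z": 0, "rx": 0, "ry": 0, "rz": 0, "claw": 36}]'

```text
t: 10.7
ee_pos: [0.4318, -0.0077, 0.0443]
eef_rot: [2.219, 2.219, 0.003]
contact_force: [-0.7, -0.4, 5.2]
opening: 0.482
finger_force: 30.4
```

jog_arm --targets '[{"x": 0, "y": 0, "z": -0.04, "rx": 0, "ry": 0, "rz": 0, "claw": 36}, {"x": 0, "y": 0, "z": -0.075, "rx": 0, "ry": 0, "rz": 0, "claw": 36}, {"x": 0, "y": 0, "z": -0.075, "rx": 0, "ry": 0, "rz": 0, "claw": 36}, {"x": 0, "y": 0, "z": -0.075, "rx": 0, "ry": 0, "rz": 0, "claw": 36}, {"x": 0, "y": 0, "z": -0.04, "rx": 0, "ry": 0, "rz": 0, "claw": 36}, {"x": 0, "y": 0, "z": 0, "rx": 0, "ry": 0, "rz": 0, "claw": 36}, {"x": 0, "y": 0, "z": 0, "rx": 0, "ry": 0, "rz": 0, "claw": 36}]'

```text
t: 11.28
ee_pos: [0.4305, -0.0073, 0.165]
eef_rot: [2.22, 2.22, 0.002]
contact_force: [0.4, 0.4, -0.6]
opening: 0.482
finger_force: 31.0
```

```bash
python3 -c "
from plan import *
p=pose()
plan(p,[(.6284,.021,.17,1.59)])"
```

```text
pose [ 0.4305 -0.0073  0.165 ] psi 1.5706 tilt [ 0.0021 -0.0005] F [ 0.4  0.4 -0.6] op 41.1 t 11.28
-> [0.6284 0.021  0.17   1.59  ]
[0.012, 0.082, -0.002, -0.004]
[0.011, 0.083, -0.002, -0.004]
[0.012, 0.082, -0.002, -0.004]
[0.011, 0.083, -0.002, -0.005]
[0.01, 0.083, -0.002, -0.004]
[0.011, 0.082, -0.003, -0.004]
```

jog_arm --targets '[{"x": 0.012, "y": 0.082, "z": -0.002, "rx": 0, "ry": 0, "rz": -0.004, "claw": 36}, {"x": 0.011, "y": 0.083, "z": -0.002, "rx": 0, "ry": 0, "rz": -0.004, "claw": 36}, {"x": 0.012, "y": 0.082, "z": -0.002, "rx": 0, "ry": 0, "rz": -0.004, "claw": 36}, {"x": 0.011, "y": 0.083, "z": -0.002, "rx": 0, "ry": 0, "rz": -0.005, "claw": 36}, {"x": 0.01, "y": 0.083, "z": -0.002, "rx": 0, "ry": 0, "rz": -0.004, "claw": 36}, {"x": 0.011, "y": 0.082, "z": -0.002, "rx": 0, "ry": 0, "rz": -0.004, "claw": 36}, {"x": 0, "y": 0, "z": 0, "rx": 0, "ry": 0, "rz": 0, "claw": 36}, {"x": 0, "y": 0, "z": 0, "rx": 0, "ry": 0, "rz": 0, "claw": 36}]'

```text
t: 11.95
ee_pos: [0.6273, 0.0214, 0.1652]
eef_rot: [-2.196, -2.24, 0.006]
contact_force: [-0.5, 0.1, -1.4]
opening: 0.487
finger_force: 31.2
```

```bash
python3 -c "
from plan import *
from cell import *
capture('top')
p=pose()
plan(p,[(.6284,.021,.055,1.59)])"
```

```text
pose [0.6263 0.0213 0.1657] psi 1.5903 tilt [-0.0063  0.0007] F [-0.2 -0.6 -1.7] op 41.4 t 12.0
-> [0.6284 0.021  0.055  1.59  ]
[-0.0, 0.002, 0.092, 0.0]
[-0.001, 0.001, 0.093, 0.0]
[0.0, 0.002, 0.092, 0.0]
```

jog_arm --targets '[{"x": 0, "y": 0.001, "z": 0.07, "rx": 0, "ry": 0, "rz": 0, "claw": 36}, {"x": 0, "y": 0.001, "z": 0.09, "rx": 0, "ry": 0, "rz": 0, "claw": 36}, {"x": 0, "y": 0, "z": 0.07, "rx": 0, "ry": 0, "rz": 0, "claw": 36}, {"x": 0, "y": 0, "z": 0.045, "rx": 0, "ry": 0, "rz": 0, "claw": 36}, {"x": 0, "y": 0, "z": 0, "rx": 0, "ry": 0, "rz": 0, "claw": 36}, {"x": 0, "y": 0, "z": 0, "rx": 0, "ry": 0, "rz": 0, "claw": 36}, {"x": 0, "y": 0, "z": 0, "rx": 0, "ry": 0, "rz": 0, "claw": 36}]'

```text
t: 12.58
ee_pos: [0.6291, 0.0209, 0.0608]
eef_rot: [2.199, 2.242, 0.002]
contact_force: [1.0, 0.9, -1.0]
opening: 0.484
finger_force: 31.2
```

jog_arm --targets '[{"x": 0, "y": 0, "z": 0.015, "rx": 0, "ry": 0, "rz": 0, "claw": 36}, {"x": 0, "y": 0, "z": 0.01, "rx": 0, "ry": 0, "rz": 0, "claw": 36}, {"x": 0, "y": 0, "z": 0.004, "rx": 0, "ry": 0, "rz": 0, "claw": 36}, {"x": 0, "y": 0, "z": 0.003, "rx": 0, "ry": 0, "rz": 0, "claw": 36}, {"x": 0, "y": 0, "z": 0, "rx": 0, "ry": 0, "rz": 0, "claw": 36}, {"x": 0, "y": 0, "z": 0, "rx": 0, "ry": 0, "rz": 0, "claw": 36}]'

```text
t: 13.08
ee_pos: [0.6293, 0.021, 0.0484]
eef_rot: [2.199, 2.243, -0.0]
contact_force: [-3.1, -0.2, 5.4]
opening: 0.485
finger_force: 31.8
```

jog_arm --targets '[{"x": 0, "y": 0, "z": 0, "rx": 0, "ry": 0, "rz": 0, "claw": 50}, {"x": 0, "y": 0, "z": 0, "rx": 0, "ry": 0, "rz": 0, "claw": 65}, {"x": 0, "y": 0, "z": 0, "rx": 0, "ry": 0, "rz": 0, "claw": 75}, {"x": 0, "y": 0, "z": -0.04, "rx": 0, "ry": 0, "rz": 0, "claw": 85}, {"x": 0, "y": 0, "z": -0.08, "rx": 0, "ry": 0, "rz": 0, "claw": 85}, {"x": 0, "y": 0, "z": -0.1, "rx": 0, "ry": 0, "rz": 0, "claw": 85}, {"x": 0, "y": 0, "z": -0.08, "rx": 0, "ry": 0, "rz": 0, "claw": 85}, {"x": 0, "y": 0, "z": 0, "rx": 0, "ry": 0, "rz": 0, "claw": 85}]'

```text
t: 13.75
ee_pos: [0.6337, 0.0206, 0.1759]
eef_rot: [2.191, 2.234, 0.015]
contact_force: [1.1, 0.5, 2.1]
opening: 0.997
finger_force: 0.0
```

```bash
python3 -c "
from plan import *
p=pose()
plan(p,[(.4342,-.2173,.16,1.698)])"
```

```text
pose [0.6337 0.0206 0.1759] psi 1.5903 tilt [ 0.0156 -0.0019] F [1.1 0.5 2.1] op 85.1 t 13.75
-> [ 0.4342 -0.2173  0.16    1.698 ]
[-0.065, -0.057, 0.004, -0.015]
[-0.064, -0.057, 0.005, -0.015]
[-0.064, -0.058, 0.004, -0.016]
[-0.063, -0.059, 0.005, -0.015]
[-0.062, -0.06, 0.004, -0.015]
[-0.061, -0.061, 0.005, -0.015]
[-0.061, -0.061, 0.004, -0.016]
[-0.06, -0.062, 0.004, -0.015]
[-0.059, -0.062, 0.005, -0.015]
```

jog_arm --targets '[{"x": -0.065, "y": -0.057, "z": 0.004, "rx": 0, "ry": 0, "rz": -0.015, "claw": 85}, {"x": -0.064, "y": -0.057, "z": 0.005, "rx": 0, "ry": 0, "rz": -0.015, "claw": 85}, {"x": -0.064, "y": -0.058, "z": 0.004, "rx": 0, "ry": 0, "rz": -0.016, "claw": 85}, {"x": -0.063, "y": -0.059, "z": 0.005, "rx": 0, "ry": 0, "rz": -0.015, "claw": 85}, {"x": -0.062, "y": -0.06, "z": 0.004, "rx": 0, "ry": 0, "rz": -0.015, "claw": 85}, {"x": -0.061, "y": -0.061, "z": 0.005, "rx": 0, "ry": 0, "rz": -0.015, "claw": 85}, {"x": -0.061, "y": -0.061, "z": 0.004, "rx": 0, "ry": 0, "rz": -0.016, "claw": 85}, {"x": -0.06, "y": -0.062, "z": 0.004, "rx": 0, "ry": 0, "rz": -0.015, "claw": 85}]'

```text
t: 14.42
ee_pos: [0.4502, -0.1912, 0.1523]
eef_rot: [2.088, 2.346, 0.0]
contact_force: [0.4, -1.8, 0.1]
opening: 0.994
finger_force: 0.0
```

jog_arm --targets '[{"x": -0.059, "y": -0.062, "z": 0.005, "rx": 0, "ry": 0, "rz": -0.015, "claw": 85}, {"x": 0, "y": 0, "z": 0, "rx": 0, "ry": 0, "rz": 0, "claw": 85}, {"x": 0, "y": 0, "z": 0, "rx": 0, "ry": 0, "rz": 0, "claw": 85}, {"x": 0, "y": 0, "z": 0, "rx": 0, "ry": 0, "rz": 0, "claw": 85}]'

```text
t: 14.75
ee_pos: [0.4296, -0.2166, 0.1505]
eef_rot: [2.077, 2.357, 0.001]
contact_force: [-0.2, -0.7, 0.2]
opening: 0.994
finger_force: 0.0
```

```bash
python3 -c "
from plan import *
p=pose()
plan(p,[(.4342,-.2173,.043,1.698)])"
```

```text
pose [ 0.4296 -0.2166  0.1505] psi 1.6969 tilt [0.0005 0.0002] F [-0.2 -0.7  0.2] op 84.9 t 14.75
-> [ 0.4342 -0.2173  0.043   1.698 ]
[-0.001, 0.004, 0.09, -0.0]
[-0.001, 0.003, 0.089, -0.001]
[-0.001, 0.004, 0.09, -0.0]
```

jog_arm --targets '[{"x": -0.001, "y": 0.004, "z": 0.08, "rx": 0, "ry": 0, "rz": -0.001, "claw": 85}, {"x": -0.001, "y": 0.004, "z": 0.08, "rx": 0, "ry": 0, "rz": 0, "claw": 85}, {"x": -0.001, "y": 0.003, "z": 0.08, "rx": 0, "ry": 0, "rz": 0, "claw": 85}, {"x": 0, "y": 0, "z": 0.028, "rx": 0, "ry": 0, "rz": 0, "claw": 85}, {"x": 0, "y": 0, "z": 0, "rx": 0, "ry": 0, "rz": 0, "claw": 80}, {"x": 0, "y": 0, "z": 0, "rx": 0, "ry": 0, "rz": 0, "claw": 70}, {"x": 0, "y": 0, "z": 0, "rx": 0, "ry": 0, "rz": 0, "claw": 60}]' --grip_force 50

```text
t: 15.33
ee_pos: [0.4356, -0.2178, 0.0452]
eef_rot: [2.072, 2.357, 0.0]
contact_force: [0.8, -0.0, -0.2]
opening: 0.707
finger_force: 0.0
```

jog_arm --targets '[{"x": 0, "y": 0, "z": 0, "rx": 0, "ry": 0, "rz": 0, "claw": 50}, {"x": 0, "y": 0, "z": 0, "rx": 0, "ry": 0, "rz": 0, "claw": 40}, {"x": 0, "y": 0, "z": 0, "rx": 0, "ry": 0, "rz": 0, "claw": 30}, {"x": 0, "y": 0, "z": 0, "rx": 0, "ry": 0, "rz": 0, "claw": 30}, {"x": 0, "y": 0, "z": 0, "rx": 0, "ry": 0, "rz": 0, "claw": 30}, {"x": 0, "y": 0, "z": 0, "rx": 0, "ry": 0, "rz": 0, "claw": 30}, {"x": 0, "y": 0, "z": 0, "rx": 0, "ry": 0, "rz": 0, "claw": 30}, {"x": 0, "y": 0, "z": 0, "rx": 0, "ry": 0, "rz": 0, "claw": 30}]'

```text
t: 16.0
ee_pos: [0.4349, -0.218, 0.0451]
eef_rot: [2.074, 2.357, 0.0]
contact_force: [-1.2, 0.7, 6.4]
opening: 0.418
finger_force: 50.0
```

jog_arm --targets '[{"x": 0, "y": 0, "z": -0.04, "rx": 0, "ry": 0, "rz": 0, "claw": 30}, {"x": 0, "y": 0, "z": -0.075, "rx": 0, "ry": 0, "rz": 0, "claw": 30}, {"x": 0, "y": 0, "z": -0.075, "rx": 0, "ry": 0, "rz": 0, "claw": 30}, {"x": 0, "y": 0, "z": -0.075, "rx": 0, "ry": 0, "rz": 0, "claw": 30}, {"x": 0, "y": 0, "z": -0.04, "rx": 0, "ry": 0, "rz": 0, "claw": 30}, {"x": 0, "y": 0, "z": 0, "rx": 0, "ry": 0, "rz": 0, "claw": 30}, {"x": 0, "y": 0, "z": 0, "rx": 0, "ry": 0, "rz": 0, "claw": 30}, {"x": 0, "y": 0, "z": 0, "rx": 0, "ry": 0, "rz": 0, "claw": 30}]'

```text
t: 16.67
ee_pos: [0.4328, -0.2163, 0.1633]
eef_rot: [-2.073, -2.356, 0.0]
contact_force: [0.0, -0.0, -2.7]
opening: 0.415
finger_force: 50.6
```

```bash
python3 -c "
from plan import *
p=pose()
plan(p,[(.5892,-.3046,.165,1.569)],.034)"
```

```text
pose [ 0.4328 -0.2163  0.1633] psi 1.6983 tilt [-0.0026  0.0022] F [ 0.  -0.  -2.7] op 35.4 t 16.67
-> [ 0.5892 -0.3046  0.165   1.569 ]
[-0.045, 0.06, -0.001, 0.027]
[-0.043, 0.061, -0.0, 0.028]
[-0.042, 0.062, -0.001, 0.027]
[-0.041, 0.062, -0.001, 0.028]
[-0.04, 0.064, -0.001, 0.027]
[-0.038, 0.064, -0.0, 0.028]
```

jog_arm --targets '[{"x": -0.045, "y": 0.06, "z": -0.001, "rx": 0, "ry": 0, "rz": 0.027, "claw": 30}, {"x": -0.043, "y": 0.061, "z": 0, "rx": 0, "ry": 0, "rz": 0.028, "claw": 30}, {"x": -0.042, "y": 0.062, "z": -0.001, "rx": 0, "ry": 0, "rz": 0.027, "claw": 30}, {"x": -0.041, "y": 0.062, "z": -0.001, "rx": 0, "ry": 0, "rz": 0.028, "claw": 30}, {"x": -0.04, "y": 0.064, "z": -0.001, "rx": 0, "ry": 0, "rz": 0.027, "claw": 30}, {"x": -0.038, "y": 0.064, "z": 0, "rx": 0, "ry": 0, "rz": 0.028, "claw": 30}, {"x": 0, "y": 0, "z": 0, "rx": 0, "ry": 0, "rz": 0, "claw": 30}, {"x": 0, "y": 0, "z": 0, "rx": 0, "ry": 0, "rz": 0, "claw": 30}]'

```text
t: 17.33
ee_pos: [0.5895, -0.3052, 0.1628]
eef_rot: [-2.219, -2.215, 0.002]
contact_force: [-1.2, 1.2, -3.1]
opening: 0.412
finger_force: 51.1
```

```bash
python3 -c "
from plan import *
from cell import *
import cv2
for n in('scene','top'): cv2.imwrite('pics/%s2.png'%n,capture(n)[:,:,::-1])
capture('top');p=pose()
plan(p,[(.5892,-.3046,.08,1.569)])"
```

```text
pose [ 0.5888 -0.3045  0.1649] psi 1.5691 tilt [-0.0032  0.0023] F [-0.9  0.5 -1.7] op 35.7 t 17.48
-> [ 0.5892 -0.3046  0.08    1.569 ]
[-0.0, 0.0, 0.071, 0.0]
[-0.0, 0.001, 0.071, 0.0]
[-0.0, 0.0, 0.07, 0.0]
```

View pics/scene2.png

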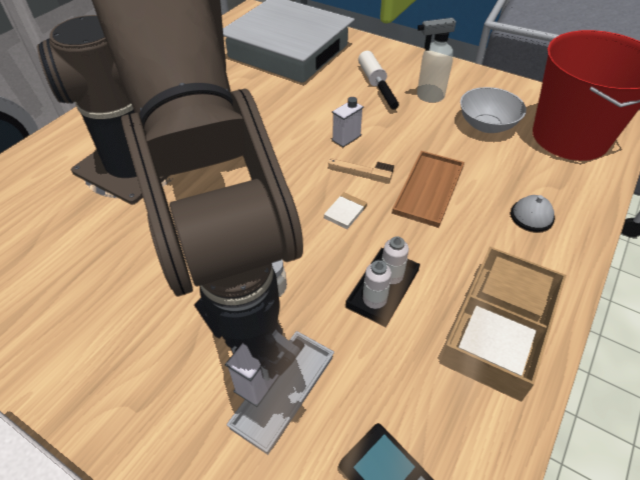

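Both bottles stand in the black tray, at (378,285) and (395,260). The tin hangs upright over the steel tray near (250,375), so I lower it now.

jog_arm --targets '[{"x": 0, "y": 0, "z": 0.06, "rx": 0, "ry": 0, "rz": 0, "claw": 30}, {"x": 0, "y": 0.001, "z": 0.08, "rx": 0, "ry": 0, "rz": 0, "claw": 30}, {"x": 0, "y": 0, "z": 0.07, "rx": 0, "ry": 0, "rz": 0, "claw": 30}, {"x": 0, "y": 0, "z": 0.045, "rx": 0, "ry": 0, "rz": 0, "claw": 30}, {"x": 0, "y": 0, "z": 0, "rx": 0, "ry": 0, "rz": 0, "claw": 30}, {"x": 0, "y": 0, "z": 0, "rx": 0, "ry": 0, "rz": 0, "claw": 30}, {"x": 0, "y": 0, "z": 0, "rx": 0, "ry": 0, "rz": 0, "claw": 30}]'

```text
t: 18.07
ee_pos: [0.5912, -0.3059, 0.0668]
eef_rot: [2.222, 2.218, 0.001]
contact_force: [-0.1, -0.1, -1.6]
opening: 0.419
finger_force: 51.0
```

jog_arm --targets '[{"x": 0.002, "y": -0.004, "z": 0.02, "rx": 0, "ry": 0, "rz": 0, "claw": 30}, {"x": 0, "y": 0, "z": 0.012, "rx": 0, "ry": 0, "rz": 0, "claw": 30}, {"x": 0, "y": 0, "z": 0.006, "rx": 0, "ry": 0, "rz": 0, "claw": 30}, {"x": 0, "y": 0, "z": 0.004, "rx": 0, "ry": 0, "rz": 0, "claw": 30}, {"x": 0, "y": 0, "z": 0.003, "rx": 0, "ry": 0, "rz": 0, "claw": 30}, {"x": 0, "y": 0, "z": 0, "rx": 0, "ry": 0, "rz": 0, "claw": 30}, {"x": 0, "y": 0, "z": 0, "rx": 0, "ry": 0, "rz": 0, "claw": 30}]'

```text
t: 18.65
ee_pos: [0.5893, -0.3049, 0.0492]
eef_rot: [-2.223, -2.219, 0.0]
contact_force: [-3.3, 2.2, 5.0]
opening: 0.413
finger_force: 52.2
```

jog_arm --targets '[{"x": 0, "y": 0, "z": 0, "rx": 0, "ry": 0, "rz": 0, "claw": 45}, {"x": 0, "y": 0, "z": 0, "rx": 0, "ry": 0, "rz": 0, "claw": 60}, {"x": 0, "y": 0, "z": 0, "rx": 0, "ry": 0, "rz": 0, "claw": 70}, {"x": 0, "y": 0, "z": -0.04, "rx": 0, "ry": 0, "rz": 0, "claw": 85}, {"x": 0, "y": 0, "z": -0.08, "rx": 0, "ry": 0, "rz": 0, "claw": 85}, {"x": 0, "y": 0, "z": -0.1, "rx": 0, "ry": 0, "rz": 0, "claw": 85}, {"x": 0, "y": 0, "z": -0.09, "rx": 0, "ry": 0, "rz": 0, "claw": 85}, {"x": 0, "y": 0, "z": 0, "rx": 0, "ry": 0, "rz": 0, "claw": 85}]'

```text
t: 19.32
ee_pos: [0.5933, -0.3078, 0.1815]
eef_rot: [2.211, 2.208, 0.004]
contact_force: [0.7, -1.1, 1.9]
opening: 0.996
finger_force: 0.0
```

jog_arm --targets '[{"x": 0, "y": 0, "z": 0, "rx": 0, "ry": 0, "rz": 0, "claw": 85}, {"x": 0, "y": 0, "z": 0, "rx": 0, "ry": 0, "rz": 0, "claw": 85}]'

```text
t: 19.48
ee_pos: [0.5889, -0.3046, 0.1706]
eef_rot: [-2.223, -2.219, -0.0]
contact_force: [-0.0, 0.2, -0.4]
opening: 0.996
finger_force: 0.0
```

```bash
python3 -c "
from plan import *
p=pose()
plan(p,[(.3603,.323,.16,1.410)],.041)"
```

```text
pose [ 0.5889 -0.3046  0.1706] psi 1.5689 tilt [-0.0001  0.0001] F [-0.   0.2 -0.4] op 85.0 t 19.48
-> [0.3603 0.323  0.16   1.41  ]
[0.092, -0.034, 0.002, 0.012]
[0.092, -0.034, 0.001, 0.012]
[0.092, -0.036, 0.002, 0.012]
[0.091, -0.036, 0.001, 0.012]
[0.091, -0.038, 0.002, 0.012]
[0.09, -0.038, 0.001, 0.011]
[0.091, -0.039, 0.002, 0.012]
[0.089, -0.039, 0.002, 0.012]
[0.09, -0.041, 0.001, 0.012]
[0.089, -0.041, 0.002, 0.012]
[0.089, -0.042, 0.001, 0.012]
[0.088, -0.044, 0.002, 0.012]
[0.088, -0.043, 0.001, 0.012]
[0.087, -0.045, 0.002, 0.012]
[0.087, -0.046, 0.001, 0.012]
[0.087, -0.046, 0.002, 0.011]
[0.086, -0.047, 0.002, 0.012]
```

jog_arm --targets '[{"x": 0.092, "y": -0.034, "z": 0.002, "rx": 0, "ry": 0, "rz": 0.012, "claw": 85}, {"x": 0.092, "y": -0.034, "z": 0.001, "rx": 0, "ry": 0, "rz": 0.012, "claw": 85}, {"x": 0.092, "y": -0.036, "z": 0.002, "rx": 0, "ry": 0, "rz": 0.012, "claw": 85}, {"x": 0.091, "y": -0.036, "z": 0.001, "rx": 0, "ry": 0, "rz": 0.012, "claw": 85}, {"x": 0.091, "y": -0.038, "z": 0.002, "rx": 0, "ry": 0, "rz": 0.012, "claw": 85}, {"x": 0.09, "y": -0.038, "z": 0.001, "rx": 0, "ry": 0, "rz": 0.011, "claw": 85}, {"x": 0.091, "y": -0.039, "z": 0.002, "rx": 0, "ry": 0, "rz": 0.012, "claw": 85}, {"x": 0.089, "y": -0.039, "z": 0.002, "rx": 0, "ry": 0, "rz": 0.012, "claw": 85}]'

```text
t: 20.15
ee_pos: [0.4791, -0.0077, 0.1632]
eef_rot: [-2.303, -2.131, 0.004]
contact_force: [0.7, 0.4, -0.2]
opening: 0.994
finger_force: 0.0
```

jog_arm --targets '[{"x": 0.09, "y": -0.041, "z": 0.001, "rx": 0, "ry": 0, "rz": 0.012, "claw": 85}, {"x": 0.089, "y": -0.041, "z": 0.002, "rx": 0, "ry": 0, "rz": 0.012, "claw": 85}, {"x": 0.089, "y": -0.042, "z": 0.001, "rx": 0, "ry": 0, "rz": 0.012, "claw": 85}, {"x": 0.088, "y": -0.044, "z": 0.002, "rx": 0, "ry": 0, "rz": 0.012, "claw": 85}, {"x": 0.088, "y": -0.043, "z": 0.001, "rx": 0, "ry": 0, "rz": 0.012, "claw": 85}, {"x": 0.087, "y": -0.045, "z": 0.002, "rx": 0, "ry": 0, "rz": 0.012, "claw": 85}, {"x": 0.087, "y": -0.046, "z": 0.001, "rx": 0, "ry": 0, "rz": 0.012, "claw": 85}, {"x": 0.087, "y": -0.046, "z": 0.002, "rx": 0, "ry": 0, "rz": 0.011, "claw": 85}]'

```text
t: 20.82
ee_pos: [0.3716, 0.2871, 0.1588]
eef_rot: [-2.383, -2.046, 0.006]
contact_force: [1.7, 0.7, -1.2]
opening: 0.998
finger_force: 0.0
```

jog_arm --targets '[{"x": 0.086, "y": -0.047, "z": 0.002, "rx": 0, "ry": 0, "rz": 0.012, "claw": 85}, {"x": 0, "y": 0, "z": 0, "rx": 0, "ry": 0, "rz": 0, "claw": 85}, {"x": 0, "y": 0, "z": 0, "rx": 0, "ry": 0, "rz": 0, "claw": 85}, {"x": 0, "y": 0, "z": 0, "rx": 0, "ry": 0, "rz": 0, "claw": 85}]'

```text
t: 21.15
ee_pos: [0.3596, 0.3222, 0.1583]
eef_rot: [-2.391, -2.037, 0.006]
contact_force: [0.5, 0.1, -0.4]
opening: 0.999
finger_force: 0.0
```

```bash
python3 -c "
from plan import *
p=pose()
plan(p,[(.3603,.323,.045,1.410)])"
```

```text
pose [0.3596 0.3222 0.1583] psi 1.4112 tilt [-0.0028 -0.0022] F [ 0.5  0.1 -0.4] op 85.3 t 21.15
-> [0.3603 0.323  0.045  1.41  ]
[0.001, 0.0, 0.094, 0.0]
[0.001, 0.001, 0.095, 0.001]
[0.0, 0.0, 0.094, 0.0]
```

jog_arm --targets '[{"x": 0.001, "y": 0, "z": 0.08, "rx": 0, "ry": 0, "rz": 0, "claw": 85}, {"x": 0.001, "y": 0.001, "z": 0.09, "rx": 0, "ry": 0, "rz": 0, "claw": 85}, {"x": 0, "y": 0, "z": 0.08, "rx": 0, "ry": 0, "rz": 0, "claw": 85}, {"x": 0, "y": 0, "z": 0.032, "rx": 0, "ry": 0, "rz": 0, "claw": 85}, {"x": 0, "y": 0, "z": 0, "rx": 0, "ry": 0, "rz": 0, "claw": 80}, {"x": 0, "y": 0, "z": 0, "rx": 0, "ry": 0, "rz": 0, "claw": 70}, {"x": 0, "y": 0, "z": 0, "rx": 0, "ry": 0, "rz": 0, "claw": 60}]'

```text
t: 21.73
ee_pos: [0.3625, 0.3232, 0.0484]
eef_rot: [2.394, 2.034, 0.003]
contact_force: [0.6, 0.1, -0.5]
opening: 0.712
finger_force: 0.0
```

jog_arm --targets '[{"x": 0, "y": 0, "z": 0, "rx": 0, "ry": 0, "rz": 0, "claw": 50}, {"x": 0, "y": 0, "z": 0, "rx": 0, "ry": 0, "rz": 0, "claw": 40}, {"x": 0, "y": 0, "z": 0, "rx": 0, "ry": 0, "rz": 0, "claw": 30}, {"x": 0, "y": 0, "z": 0, "rx": 0, "ry": 0, "rz": 0, "claw": 30}, {"x": 0, "y": 0, "z": 0, "rx": 0, "ry": 0, "rz": 0, "claw": 30}, {"x": 0, "y": 0, "z": 0, "rx": 0, "ry": 0, "rz": 0, "claw": 30}, {"x": 0, "y": 0, "z": 0, "rx": 0, "ry": 0, "rz": 0, "claw": 30}, {"x": 0, "y": 0, "z": 0, "rx": 0, "ry": 0, "rz": 0, "claw": 30}]'

```text
t: 22.4
ee_pos: [0.3623, 0.3243, 0.049]
eef_rot: [2.392, 2.036, 0.005]
contact_force: [0.4, 0.1, 5.5]
opening: 0.417
finger_force: 50.6
```

jog_arm --targets '[{"x": 0, "y": 0, "z": -0.04, "rx": 0, "ry": 0, "rz": 0, "claw": 30}, {"x": 0, "y": 0, "z": -0.075, "rx": 0, "ry": 0, "rz": 0, "claw": 30}, {"x": 0, "y": 0, "z": -0.075, "rx": 0, "ry": 0, "rz": 0, "claw": 30}, {"x": 0, "y": 0, "z": -0.075, "rx": 0, "ry": 0, "rz": 0, "claw": 30}, {"x": 0, "y": 0, "z": -0.06, "rx": 0, "ry": 0, "rz": 0, "claw": 30}, {"x": 0, "y": 0, "z": 0, "rx": 0, "ry": 0, "rz": 0, "claw": 30}, {"x": 0, "y": 0, "z": 0, "rx": 0, "ry": 0, "rz": 0, "claw": 30}, {"x": 0, "y": 0, "z": 0, "rx": 0, "ry": 0, "rz": 0, "claw": 30}]'

```text
t: 23.07
ee_pos: [0.36, 0.323, 0.1757]
eef_rot: [-2.392, -2.036, 0.004]
contact_force: [-1.2, -0.7, -2.1]
opening: 0.414
finger_force: 49.8
```

```bash
python3 -c "
from plan import *
p=pose()
plan(p,[(.5892,-.2206,.175,1.569)],.038)"
```

```text
pose [0.36   0.323  0.1757] psi 1.4105 tilt [-0.0024 -0.0014] F [-1.2 -0.7 -2.1] op 35.3 t 23.07
-> [ 0.5892 -0.2206  0.175   1.569 ]
[-0.078, 0.049, 0.0, -0.013]
[-0.079, 0.048, 0.0, -0.012]
[-0.079, 0.047, 0.0, -0.013]
[-0.079, 0.047, 0.0, -0.012]
[-0.08, 0.046, 0.001, -0.013]
[-0.081, 0.045, -0.0, -0.013]
[-0.081, 0.044, -0.0, -0.012]
[-0.081, 0.043, -0.0, -0.013]
[-0.082, 0.043, -0.0, -0.013]
[-0.082, 0.042, 0.0, -0.012]
[-0.083, 0.041, 0.0, -0.013]
[-0.083, 0.04, 0.0, -0.012]
[-0.083, 0.039, 0.0, -0.013]
[-0.084, 0.039, 0.0, -0.013]
[-0.084, 0.037, 0.001, -0.012]
[-0.084, 0.037, -0.0, -0.013]
```

jog_arm --targets '[{"x": -0.078, "y": 0.049, "z": 0, "rx": 0, "ry": 0, "rz": -0.013, "claw": 30}, {"x": -0.079, "y": 0.048, "z": 0, "rx": 0, "ry": 0, "rz": -0.012, "claw": 30}, {"x": -0.079, "y": 0.047, "z": 0, "rx": 0, "ry": 0, "rz": -0.013, "claw": 30}, {"x": -0.079, "y": 0.047, "z": 0, "rx": 0, "ry": 0, "rz": -0.012, "claw": 30}, {"x": -0.08, "y": 0.046, "z": 0.001, "rx": 0, "ry": 0, "rz": -0.013, "claw": 30}, {"x": -0.081, "y": 0.045, "z": 0, "rx": 0, "ry": 0, "rz": -0.013, "claw": 30}, {"x": -0.081, "y": 0.044, "z": 0, "rx": 0, "ry": 0, "rz": -0.012, "claw": 30}, {"x": -0.081, "y": 0.043, "z": 0, "rx": 0, "ry": 0, "rz": -0.013, "claw": 30}]'

```text
t: 23.73
ee_pos: [0.4742, 0.0501, 0.1741]
eef_rot: [-2.307, -2.127, 0.005]
contact_force: [0.3, 0.1, -1.6]
opening: 0.418
finger_force: 49.8
```

jog_arm --targets '[{"x": -0.082, "y": 0.043, "z": 0, "rx": 0, "ry": 0, "rz": -0.013, "claw": 30}, {"x": -0.082, "y": 0.042, "z": 0, "rx": 0, "ry": 0, "rz": -0.012, "claw": 30}, {"x": -0.083, "y": 0.041, "z": 0, "rx": 0, "ry": 0, "rz": -0.013, "claw": 30}, {"x": -0.083, "y": 0.04, "z": 0, "rx": 0, "ry": 0, "rz": -0.012, "claw": 30}, {"x": -0.083, "y": 0.039, "z": 0, "rx": 0, "ry": 0, "rz": -0.013, "claw": 30}, {"x": -0.084, "y": 0.039, "z": 0, "rx": 0, "ry": 0, "rz": -0.013, "claw": 30}, {"x": -0.084, "y": 0.037, "z": 0.001, "rx": 0, "ry": 0, "rz": -0.012, "claw": 30}, {"x": -0.084, "y": 0.037, "z": 0, "rx": 0, "ry": 0, "rz": -0.013, "claw": 30}]'

```text
t: 24.4
ee_pos: [0.5891, -0.2209, 0.1727]
eef_rot: [-2.219, -2.215, 0.002]
contact_force: [1.1, 0.9, -1.5]
opening: 0.417
finger_force: 49.8
```

jog_arm --targets '[{"x": 0, "y": 0, "z": 0, "rx": 0, "ry": 0, "rz": 0, "claw": 30}, {"x": 0, "y": 0, "z": 0, "rx": 0, "ry": 0, "rz": 0, "claw": 30}, {"x": 0, "y": 0, "z": 0, "rx": 0, "ry": 0, "rz": 0, "claw": 30}]'

```text
t: 24.65
ee_pos: [0.5888, -0.219, 0.1736]
eef_rot: [-2.22, -2.215, 0.002]
contact_force: [0.4, 1.0, -1.7]
opening: 0.418
finger_force: 50.0
```

```bash
python3 -c "
from plan import *
from cell import *
import cv2
cv2.imwrite('pics/s3.png',capture('scene')[:,:,::-1])
p=pose()
plan(p,[(.5892,-.2206,.07,1.569)])"
```

```text
pose [ 0.5889 -0.2185  0.1742] psi 1.5694 tilt [-0.0037  0.0025] F [-0.8  0.2 -1.7] op 35.4 t 24.7
-> [ 0.5892 -0.2206  0.07    1.569 ]
[-0.002, 0.0, 0.087, 0.0]
[-0.002, 0.0, 0.087, 0.0]
[-0.001, 0.001, 0.087, 0.001]
```

View pics/s3.png

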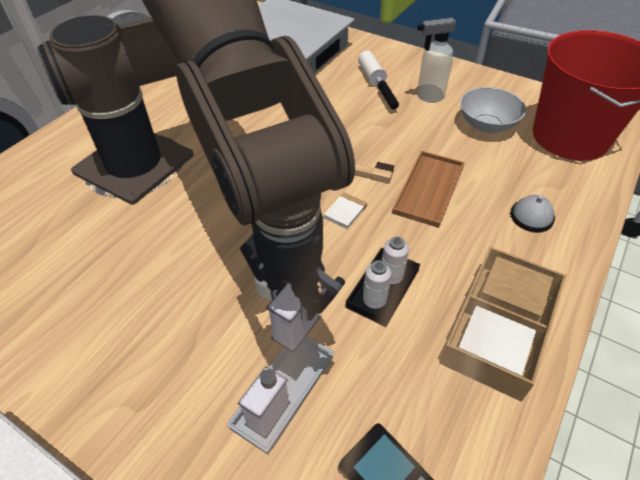

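tin_a stands in the lower end of the steel tray at (262,400), and tin_b hangs over the upper end at (290,320), clear of it. I lower it now.

jog_arm --targets '[{"x": -0.002, "y": 0, "z": 0.06, "rx": 0, "ry": 0, "rz": 0, "claw": 30}, {"x": 0, "y": 0, "z": 0.08, "rx": 0, "ry": 0, "rz": 0, "claw": 30}, {"x": 0, "y": 0, "z": 0.08, "rx": 0, "ry": 0, "rz": 0, "claw": 30}, {"x": 0, "y": 0, "z": 0.045, "rx": 0, "ry": 0, "rz": 0, "claw": 30}, {"x": 0, "y": 0, "z": 0, "rx": 0, "ry": 0, "rz": 0, "claw": 30}, {"x": 0, "y": 0, "z": 0, "rx": 0, "ry": 0, "rz": 0, "claw": 30}, {"x": 0, "y": 0, "z": 0, "rx": 0, "ry": 0, "rz": 0, "claw": 30}]'

```text
t: 25.28
ee_pos: [0.5911, -0.2204, 0.0722]
eef_rot: [2.221, 2.219, 0.001]
contact_force: [0.2, -0.0, -0.4]
opening: 0.418
finger_force: 50.0
```

jog_arm --targets '[{"x": 0, "y": -0.004, "z": 0.02, "rx": 0, "ry": 0, "rz": 0, "claw": 30}, {"x": 0, "y": 0, "z": 0.013, "rx": 0, "ry": 0, "rz": 0, "claw": 30}, {"x": 0, "y": 0, "z": 0.006, "rx": 0, "ry": 0, "rz": 0, "claw": 30}, {"x": 0, "y": 0, "z": 0.005, "rx": 0, "ry": 0, "rz": 0, "claw": 30}, {"x": 0, "y": 0, "z": 0.004, "rx": 0, "ry": 0, "rz": 0, "claw": 30}, {"x": 0, "y": 0, "z": 0, "rx": 0, "ry": 0, "rz": 0, "claw": 30}, {"x": 0, "y": 0, "z": 0, "rx": 0, "ry": 0, "rz": 0, "claw": 30}]'

```text
t: 25.87
ee_pos: [0.5889, -0.2209, 0.0531]
eef_rot: [-2.223, -2.219, 0.0]
contact_force: [-4.3, 1.6, 5.2]
opening: 0.416
finger_force: 50.7
```

jog_arm --targets '[{"x": 0, "y": 0, "z": 0, "rx": 0, "ry": 0, "rz": 0, "claw": 45}, {"x": 0, "y": 0, "z": 0, "rx": 0, "ry": 0, "rz": 0, "claw": 60}, {"x": 0, "y": 0, "z": 0, "rx": 0, "ry": 0, "rz": 0, "claw": 70}, {"x": 0, "y": 0, "z": -0.04, "rx": 0, "ry": 0, "rz": 0, "claw": 85}, {"x": 0, "y": 0, "z": -0.08, "rx": 0, "ry": 0, "rz": 0, "claw": 85}, {"x": 0, "y": 0, "z": -0.1, "rx": 0, "ry": 0, "rz": 0, "claw": 85}, {"x": 0, "y": 0, "z": -0.09, "rx": 0, "ry": 0, "rz": 0, "claw": 85}, {"x": 0, "y": 0, "z": 0, "rx": 0, "ry": 0, "rz": 0, "claw": 85}]'

```text
t: 26.53
ee_pos: [0.5931, -0.2232, 0.1854]
eef_rot: [2.212, 2.208, 0.007]
contact_force: [1.3, -0.3, 1.3]
opening: 0.993
finger_force: 0.0
```

jog_arm --targets '[{"x": 0, "y": 0, "z": 0, "rx": 0, "ry": 0, "rz": 0, "claw": 85}, {"x": 0, "y": 0, "z": 0, "rx": 0, "ry": 0, "rz": 0, "claw": 85}]'

```text
t: 26.7
ee_pos: [0.5884, -0.2207, 0.175]
eef_rot: [-2.223, -2.219, 0.0]
contact_force: [-0.3, -0.3, -0.4]
opening: 0.996
finger_force: 0.0
```

```bash
python3 -c "
from plan import *
p=pose()
plan(p,[(.4503,.2331,.15,.203)],.037,6.8)"
```

```text
pose [ 0.5884 -0.2207  0.175 ] psi 1.5689 tilt [-0.0002  0.0001] F [-0.3 -0.3 -0.4] op 85.0 t 26.7
-> [0.4503 0.2331 0.15   0.203 ]
[0.087, -0.027, 0.005, 0.134]
[0.084, -0.035, 0.005, 0.134]
[0.08, -0.045, 0.004, 0.133]
[0.074, -0.052, 0.005, 0.134]
[0.069, -0.06, 0.005, 0.134]
[0.062, -0.067, 0.005, 0.134]
[0.055, -0.073, 0.005, 0.133]
[0.047, -0.078, 0.004, 0.134]
[0.038, -0.083, 0.005, 0.134]
[0.029, -0.087, 0.005, 0.134]
[0.02, -0.089, 0.005, 0.134]
[0.011, -0.09, 0.005, 0.133]
[0.001, -0.091, 0.005, 0.134]
```

jog_arm --targets '[{"x": 0.087, "y": -0.027, "z": 0.005, "rx": 0, "ry": 0, "rz": 0.134, "claw": 85}, {"x": 0.084, "y": -0.035, "z": 0.005, "rx": 0, "ry": 0, "rz": 0.134, "claw": 85}, {"x": 0.08, "y": -0.045, "z": 0.004, "rx": 0, "ry": 0, "rz": 0.133, "claw": 85}, {"x": 0.074, "y": -0.052, "z": 0.005, "rx": 0, "ry": 0, "rz": 0.134, "claw": 85}, {"x": 0.069, "y": -0.06, "z": 0.005, "rx": 0, "ry": 0, "rz": 0.134, "claw": 85}, {"x": 0.062, "y": -0.067, "z": 0.005, "rx": 0, "ry": 0, "rz": 0.134, "claw": 85}, {"x": 0.055, "y": -0.073, "z": 0.005, "rx": 0, "ry": 0, "rz": 0.133, "claw": 85}, {"x": 0.047, "y": -0.078, "z": 0.004, "rx": 0, "ry": 0, "rz": 0.134, "claw": 85}]'

```text
t: 27.37
ee_pos: [0.5015, 0.0601, 0.1575]
eef_rot: [-2.937, -1.11, 0.006]
contact_force: [1.1, -0.1, -0.3]
opening: 0.992
finger_force: 0.0
```

jog_arm --targets '[{"x": 0.038, "y": -0.083, "z": 0.005, "rx": 0, "ry": 0, "rz": 0.134, "claw": 60}, {"x": 0.029, "y": -0.087, "z": 0.005, "rx": 0, "ry": 0, "rz": 0.134, "claw": 45}, {"x": 0.02, "y": -0.089, "z": 0.005, "rx": 0, "ry": 0, "rz": 0.134, "claw": 45}, {"x": 0.011, "y": -0.09, "z": 0.005, "rx": 0, "ry": 0, "rz": 0.133, "claw": 45}, {"x": 0.001, "y": -0.091, "z": 0.005, "rx": 0, "ry": 0, "rz": 0.134, "claw": 45}, {"x": 0, "y": 0, "z": 0, "rx": 0, "ry": 0, "rz": 0, "claw": 45}, {"x": 0, "y": 0, "z": 0, "rx": 0, "ry": 0, "rz": 0, "claw": 45}, {"x": 0, "y": 0, "z": 0, "rx": 0, "ry": 0, "rz": 0, "claw": 45}]'

```text
t: 28.03
ee_pos: [0.4495, 0.2325, 0.1485]
eef_rot: [3.124, 0.321, -0.005]
contact_force: [0.8, 0.3, 0.3]
opening: 0.531
finger_force: 0.0
```

```bash
python3 -c "
from plan import *
p=pose()
plan(p,[(.4503,.2331,.02,.203)])"
```

```text
pose [0.4495 0.2325 0.1485] psi 0.2047 tilt [-0.0029 -0.0013] F [0.8 0.3 0.3] op 45.3 t 28.03
-> [0.4503 0.2331 0.02   0.203 ]
[0.001, -0.0, 0.08, 0.001]
[0.0, -0.001, 0.081, 0.0]
[0.001, 0.0, 0.08, 0.001]
[0.0, -0.0, 0.08, 0.0]
```

jog_arm --targets '[{"x": 0.001, "y": 0, "z": 0.08, "rx": 0, "ry": 0, "rz": 0.001, "claw": 45}, {"x": 0.001, "y": -0.001, "z": 0.08, "rx": 0, "ry": 0, "rz": 0.001, "claw": 45}, {"x": 0, "y": 0, "z": 0.08, "rx": 0, "ry": 0, "rz": 0, "claw": 45}, {"x": 0, "y": 0, "z": 0.06, "rx": 0, "ry": 0, "rz": 0, "claw": 45}, {"x": 0, "y": 0, "z": 0.025, "rx": 0, "ry": 0, "rz": 0, "claw": 45}, {"x": 0, "y": 0, "z": 0, "rx": 0, "ry": 0, "rz": 0, "claw": 45}, {"x": 0, "y": 0, "z": 0, "rx": 0, "ry": 0, "rz": 0, "claw": 45}, {"x": 0, "y": 0, "z": 0, "rx": 0, "ry": 0, "rz": 0, "claw": 45}]'

```text
t: 28.7
ee_pos: [0.4529, 0.2333, 0.0218]
eef_rot: [-3.125, -0.315, -0.005]
contact_force: [-0.3, -0.1, 0.1]
opening: 0.526
finger_force: 0.0
```

```bash
python3 -c "
from plan import *
from cell import *
import cv2
im=capture('scene'); cv2.imwrite('pics/s4.png',cv2.resize(im[100:260,270:480],None,fx=3.5,fy=3.5,interpolation=cv2.INTER_CUBIC)[:,:,::-1])
p=pose()"
```

```text
pose [0.453  0.2336 0.0221] psi 0.201 tilt [0.0038 0.001 ] F [-0.4 -0.4  0.5] op 44.9 t 28.75
```

View pics/s4.png

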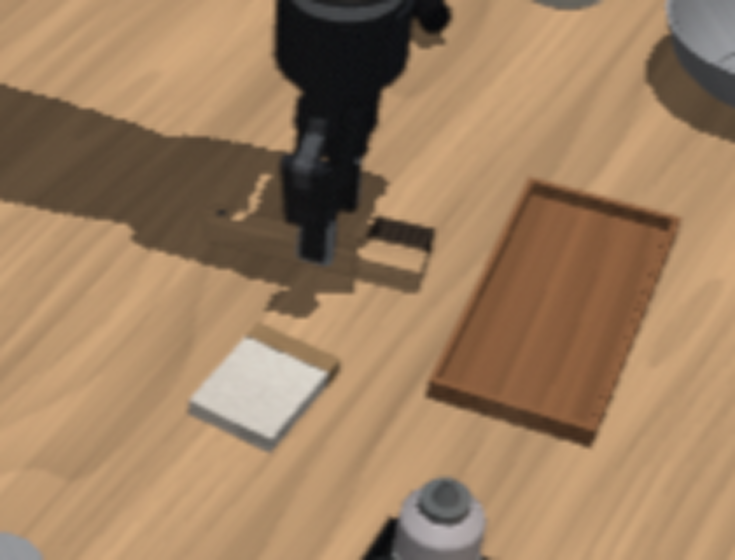

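In the crop the fingers straddle the handle near (315,235), clear of the bristles at (400,235). I go down and close.

jog_arm --targets '[{"x": 0, "y": 0, "z": 0.02, "rx": 0, "ry": 0, "rz": 0, "claw": 45}, {"x": 0, "y": 0, "z": 0.012, "rx": 0, "ry": 0, "rz": 0, "claw": 45}, {"x": 0, "y": 0, "z": 0.006, "rx": 0, "ry": 0, "rz": 0, "claw": 45}, {"x": 0, "y": 0, "z": 0, "rx": 0, "ry": 0, "rz": 0, "claw": 40}, {"x": 0, "y": 0, "z": 0, "rx": 0, "ry": 0, "rz": 0, "claw": 32}, {"x": 0, "y": 0, "z": 0, "rx": 0, "ry": 0, "rz": 0, "claw": 25}]' --grip_force 30

```text
t: 29.25
ee_pos: [0.4512, 0.2335, 0.005]
eef_rot: [-3.126, -0.316, -0.0]
contact_force: [-0.2, 0.1, -0.2]
opening: 0.296
finger_force: 0.0
```

jog_arm --targets '[{"x": 0, "y": 0, "z": 0, "rx": 0, "ry": 0, "rz": 0, "claw": 20}, {"x": 0, "y": 0, "z": 0, "rx": 0, "ry": 0, "rz": 0, "claw": 12}, {"x": 0, "y": 0, "z": 0, "rx": 0, "ry": 0, "rz": 0, "claw": 12}, {"x": 0, "y": 0, "z": 0, "rx": 0, "ry": 0, "rz": 0, "claw": 12}, {"x": 0, "y": 0, "z": 0, "rx": 0, "ry": 0, "rz": 0, "claw": 12}, {"x": 0, "y": 0, "z": 0, "rx": 0, "ry": 0, "rz": 0, "claw": 12}]'

```text
t: 29.75
ee_pos: [0.4514, 0.2335, 0.0052]
eef_rot: [-3.126, -0.316, -0.001]
contact_force: [-0.6, -0.0, 2.6]
opening: 0.205
finger_force: 31.1
```

jog_arm --targets '[{"x": 0, "y": 0, "z": -0.03, "rx": 0, "ry": 0, "rz": 0, "claw": 12}, {"x": 0, "y": 0, "z": -0.06, "rx": 0, "ry": 0, "rz": 0, "claw": 12}, {"x": 0, "y": 0, "z": -0.06, "rx": 0, "ry": 0, "rz": 0, "claw": 12}, {"x": 0, "y": 0, "z": -0.06, "rx": 0, "ry": 0, "rz": 0, "claw": 12}, {"x": 0, "y": 0, "z": -0.03, "rx": 0, "ry": 0, "rz": 0, "claw": 12}, {"x": 0, "y": 0, "z": 0, "rx": 0, "ry": 0, "rz": 0, "claw": 12}, {"x": 0, "y": 0, "z": 0, "rx": 0, "ry": 0, "rz": 0, "claw": 12}, {"x": 0, "y": 0, "z": 0, "rx": 0, "ry": 0, "rz": 0, "claw": 12}]'

```text
t: 30.42
ee_pos: [0.45, 0.233, 0.0995]
eef_rot: [3.125, 0.316, -0.004]
contact_force: [-0.4, -0.2, -1.0]
opening: 0.204
finger_force: 30.9
```

```bash
python3 -c "
from plan import *
p=pose()
plan(p,[(.597,.274,.1,1.714)],.037,6.8)"
```

```text
pose [0.45   0.233  0.0995] psi 0.2015 tilt [-0.0027 -0.0007] F [-0.4 -0.2 -1. ] op 17.4 t 30.42
-> [0.597 0.274 0.1   1.714]
[0.029, -0.002, -0.0, -0.148]
[0.03, 0.001, -0.0, -0.148]
[0.029, 0.005, -0.0, -0.148]
[0.028, 0.008, -0.0, -0.149]
[0.027, 0.011, -0.001, -0.148]
[0.025, 0.015, 0.0, -0.148]
[0.024, 0.017, 0.0, -0.148]
[0.022, 0.02, 0.0, -0.148]
[0.019, 0.022, 0.0, -0.148]
[0.016, 0.024, -0.0, -0.148]
[0.014, 0.027, -0.0, -0.149]
[0.01, 0.027, -0.0, -0.148]
[0.007, 0.028, -0.0, -0.148]
```

jog_arm --targets '[{"x": 0.029, "y": -0.002, "z": 0, "rx": 0, "ry": 0, "rz": -0.148, "claw": 12}, {"x": 0.03, "y": 0.001, "z": 0, "rx": 0, "ry": 0, "rz": -0.148, "claw": 12}, {"x": 0.029, "y": 0.005, "z": 0, "rx": 0, "ry": 0, "rz": -0.148, "claw": 12}, {"x": 0.028, "y": 0.008, "z": 0, "rx": 0, "ry": 0, "rz": -0.149, "claw": 12}, {"x": 0.027, "y": 0.011, "z": -0.001, "rx": 0, "ry": 0, "rz": -0.148, "claw": 12}, {"x": 0.025, "y": 0.015, "z": 0, "rx": 0, "ry": 0, "rz": -0.148, "claw": 12}, {"x": 0.024, "y": 0.017, "z": 0, "rx": 0, "ry": 0, "rz": -0.148, "claw": 12}, {"x": 0.022, "y": 0.02, "z": 0, "rx": 0, "ry": 0, "rz": -0.148, "claw": 12}]'

```text
t: 31.08
ee_pos: [0.5407, 0.2583, 0.0985]
eef_rot: [-2.646, -1.692, 0.007]
contact_force: [-0.6, 0.3, -0.9]
opening: 0.196
finger_force: 30.8
```

jog_arm --targets '[{"x": 0.019, "y": 0.022, "z": 0, "rx": 0, "ry": 0, "rz": -0.148, "claw": 12}, {"x": 0.016, "y": 0.024, "z": 0, "rx": 0, "ry": 0, "rz": -0.148, "claw": 12}, {"x": 0.014, "y": 0.027, "z": 0, "rx": 0, "ry": 0, "rz": -0.149, "claw": 12}, {"x": 0.01, "y": 0.027, "z": 0, "rx": 0, "ry": 0, "rz": -0.148, "claw": 12}, {"x": 0.007, "y": 0.028, "z": 0, "rx": 0, "ry": 0, "rz": -0.148, "claw": 12}, {"x": 0, "y": 0, "z": 0, "rx": 0, "ry": 0, "rz": 0, "claw": 12}, {"x": 0, "y": 0, "z": 0, "rx": 0, "ry": 0, "rz": 0, "claw": 12}, {"x": 0, "y": 0, "z": 0, "rx": 0, "ry": 0, "rz": 0, "claw": 12}]'

```text
t: 31.75
ee_pos: [0.5966, 0.2739, 0.0995]
eef_rot: [-2.058, -2.371, 0.005]
contact_force: [-1.1, -0.3, -0.8]
opening: 0.206
finger_force: 30.8
```

```bash
python3 -c "
from plan import *
from cell import *
import cv2
im=capture('scene'); cv2.imwrite('pics/s5.png',cv2.resize(im[80:260,290:500],None,fx=3.3,fy=3.3,interpolation=cv2.INTER_CUBIC)[:,:,::-1])
p=pose()
plan(p,[(.597,.274,.025,1.714)],.037,6.8)"
```

```text
pose [0.5967 0.2739 0.0999] psi 1.7123 tilt [-0.0027 -0.0008] F [-0.  -0.1 -0.7] op 17.3 t 31.8
-> [0.597 0.274 0.025 1.714]
[0.0, 0.0, 0.062, -0.001]
[0.0, 0.001, 0.063, -0.0]
[0.0, -0.0, 0.062, -0.001]
```

View pics/s5.png

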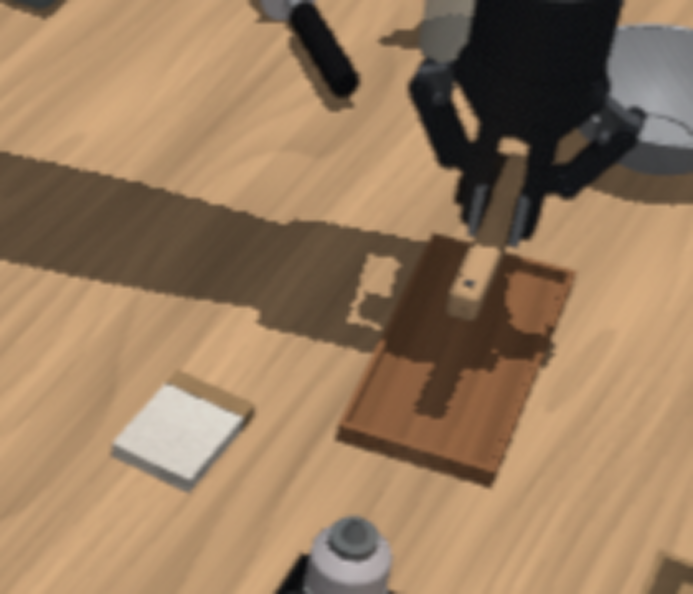

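The brush is held level, in line with the wooden tray and above it, with its handle end at (470,285) in the crop. I lower it.

jog_arm --targets '[{"x": 0, "y": 0, "z": 0.06, "rx": 0, "ry": 0, "rz": -0.001, "claw": 12}, {"x": 0, "y": 0, "z": 0.07, "rx": 0, "ry": 0, "rz": 0, "claw": 12}, {"x": 0, "y": 0, "z": 0.05, "rx": 0, "ry": 0, "rz": 0, "claw": 12}, {"x": 0, "y": 0, "z": 0.015, "rx": 0, "ry": 0, "rz": 0, "claw": 12}, {"x": 0, "y": 0, "z": 0, "rx": 0, "ry": 0, "rz": 0, "claw": 12}, {"x": 0, "y": 0, "z": 0, "rx": 0, "ry": 0, "rz": 0, "claw": 12}, {"x": 0, "y": 0, "z": 0, "rx": 0, "ry": 0, "rz": 0, "claw": 12}]'

```text
t: 32.38
ee_pos: [0.5992, 0.2747, 0.0253]
eef_rot: [2.055, 2.374, 0.004]
contact_force: [0.9, 1.0, -0.8]
opening: 0.204
finger_force: 30.9
```

jog_arm --targets '[{"x": 0, "y": -0.003, "z": 0.016, "rx": 0, "ry": 0, "rz": 0, "claw": 12}, {"x": 0, "y": 0, "z": 0.012, "rx": 0, "ry": 0, "rz": 0, "claw": 12}, {"x": 0, "y": 0, "z": 0.006, "rx": 0, "ry": 0, "rz": 0, "claw": 12}, {"x": 0, "y": 0, "z": 0.004, "rx": 0, "ry": 0, "rz": 0, "claw": 12}, {"x": 0, "y": 0, "z": 0, "rx": 0, "ry": 0, "rz": 0, "claw": 12}, {"x": 0, "y": 0, "z": 0, "rx": 0, "ry": 0, "rz": 0, "claw": 12}, {"x": 0, "y": 0, "z": 0, "rx": 0, "ry": 0, "rz": 0, "claw": 12}]'

```text
t: 32.97
ee_pos: [0.5969, 0.2741, 0.0092]
eef_rot: [-2.055, -2.376, 0.001]
contact_force: [-2.4, -1.4, 5.3]
opening: 0.199
finger_force: 31.6
```

Contact is made, so I release and rise, keeping the opening small inside the tray.

jog_arm --targets '[{"x": 0, "y": 0, "z": 0, "rx": 0, "ry": 0, "rz": 0, "claw": 22}, {"x": 0, "y": 0, "z": 0, "rx": 0, "ry": 0, "rz": 0, "claw": 28}, {"x": 0, "y": 0, "z": 0, "rx": 0, "ry": 0, "rz": 0, "claw": 28}, {"x": 0, "y": 0, "z": 0, "rx": 0, "ry": 0, "rz": 0, "claw": 28}, {"x": 0, "y": 0, "z": -0.03, "rx": 0, "ry": 0, "rz": 0, "claw": 28}, {"x": 0, "y": 0, "z": -0.06, "rx": 0, "ry": 0, "rz": 0, "claw": 28}, {"x": 0, "y": 0, "z": -0.1, "rx": 0, "ry": 0, "rz": 0, "claw": 28}, {"x": 0, "y": 0, "z": -0.1, "rx": 0, "ry": 0, "rz": 0, "claw": 28}]'

```text
t: 33.63
ee_pos: [0.5956, 0.2737, 0.1243]
eef_rot: [-2.054, -2.374, 0.005]
contact_force: [0.9, 0.2, -0.1]
opening: 0.329
finger_force: 0.0
```

jog_arm --targets '[{"x": 0, "y": 0, "z": -0.1, "rx": 0, "ry": 0, "rz": 0, "claw": 28}, {"x": 0.02, "y": -0.09, "z": 0, "rx": 0, "ry": 0, "rz": 0, "claw": 28}, {"x": 0.02, "y": -0.09, "z": 0, "rx": 0, "ry": 0, "rz": 0, "claw": 28}, {"x": 0.02, "y": -0.06, "z": 0, "rx": 0, "ry": 0, "rz": 0, "claw": 28}, {"x": 0.02, "y": -0.02, "z": 0, "rx": 0, "ry": 0, "rz": 0, "claw": 28}, {"x": 0, "y": 0, "z": 0, "rx": 0, "ry": 0, "rz": 0, "claw": 28}]'

```text
t: 34.13
ee_pos: [0.4877, 0.2919, 0.1649]
eef_rot: [-2.053, -2.378, -0.001]
contact_force: [0.1, 0.0, -0.4]
opening: 0.328
finger_force: 0.0
```

Run:
```python
from h import *
for n in('scene','top'): cv2.imwrite(f'pics/{n}9.png',capture(n)[:,:,::-1])
for name,yaws in(("bottle_a",[0]),("tin_a",[0,np.pi]),("brush",[1.7]),("jar",[0])):
    D={n:dets(n,name) for n in("top","scene")}
    print(name,[d["conf"].__round__(2) for d in D["scene"]])
    for d in D["top"]:
        q,f=fit(name,{"top":d["pixels"]},yaws)
        e=max(D["scene"],key=lambda e:(rast("scene",M[name],q)[1::S,1::S]&e["pixels"]).sum(),default=None)
        if e is not None: q,f=fit(name,{"top":d["pixels"],"scene":e["pixels"]},yaws)
        print("  ",q.round(4),round(f,3))
```

```text
bottle_a [0.87, 0.81]
   [ 0.627  -0.0405  0.0034  0.1098] 0.049
tin_a [0.96, 0.95]
   [ 0.5898 -0.3036  0.0041  0.0023] 0.049
   [ 0.5895 -0.2212  0.004  -0.0317] 0.069
   [0.4702 0.1135 0.5515 0.1278] 0.692
brush [0.6]
   [0.5979 0.2665 0.0054 1.7254] 0.12
jar [0.8]
   [ 0.4565 -0.1116 -0.0073  0.2123] 0.129
```

View pics/scene9.png

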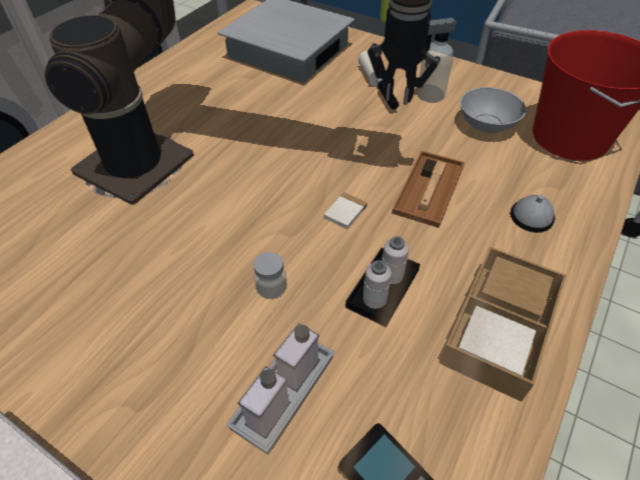

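View pics/top9.png

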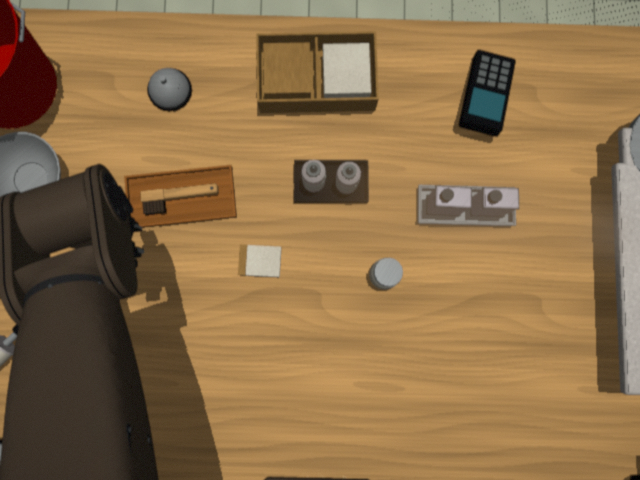

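Everything is in place. In the top view the bottles are at (314,175) and (348,178), the tins at (453,197) and (500,198), and the brush at (180,195) in the wooden tray. The jar is at (386,274), where it started. Fitted undersides are about 4 mm up, which is the tray floor.

```bash
python3 -c "
from cell import *
print(job_done())"
```

```text
the job is handed in; nothing more can be done
None
```

I handed the job in after about 34 s of robot time: both bottles, both tins and the brush are down in their trays and the jar stands where it was, but no verdict came back and the last camera check did not measure the second bottle's height.

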